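# Lock out, load and close the sample shaker

### The arm

A 6-joint arm with a two-finger parallel gripper is mounted at the origin on the work surface. World frame = base frame: x ahead of the robot, y to its left, z up, the work surface at z = 0. Lengths are in m, angles in rad, forces in N, time in s.
With the tool pointing down it reaches from about 0.225 to 0.875 m from the base axis. Payload 3.4 kg.
Tool frame: the origin (TCP) lies at the very end of the fingers, on their centre line; the grasp point (between the pads) lies 19 mm behind it; z points along the fingers, y is the line along which they close (so a half turn about z gives the same grasp; the last joint's range is limited). The gripper opens to 85 mm and grips with 20 to 120 N. Pads are 22 mm wide; open, the fingers measure 114 mm over their backs; the gripper's body (76 mm by 85 mm) begins 54 mm behind the grasp point. The pads swing forward as they close: fully open they stand 13 mm farther back than shut.
Start: joints at [-1.456, 0.276, 1.505, -0, 1.361, -0.121], TCP at [0.134, -0.559, 0.231] pointing down, gripper open.
Joint ranges: [-2.89, 2.89], [-0.75, 2.08], [0.22, 2.7], [-1.18, 4.32], [0.11, 2.71], [-2.7, 2.7]. Speed limits (rad/s): [2.57, 2.57, 3.14, 3.14, 3.14, 3.14].

### API

Orientations are given as a unit quaternion [w, x, y, z].
In Python, from rig import get_state, optics, sign_off gives the robot as it stands.
- The arm moves only by the tool send_rows, never from a script. Its argument "increments" is a list of rows, each an object with "gripper": the gripper's target within -1 to 1 (shut at 1, half-way at 0, fully open at -1); "linear": the shift along the world's x, y, z in m, a list of three; "delta_rot": the turn, a rotation vector about the world's x, y, z in rad, a list of three. In form: [{"gripper": gripper, "linear": [dx, dy, dz], "delta_rot": [rx, ry, rz]}, ...]. A call has 1 to 8 rows; each row is the pose to reach, as a shift and turn from the pose commanded when the call began; what a row does not reach only later rows make up. A row lasts 1/10 s, in which the tool goes at most 50 mm and 8.59 degrees, less where a joint would pass 70% of its speed; a pose out of reach is approached as far as the arm can. A call with a gripper value outside its range is refused whole. The fingers move at their own pace and stop on an object; "newtons" is the grip in N (left out, the last holds). Time passes only in rows, so rows that repeat a pose let the fingers close. It gives the time, the measured TCP pose, the force, the opening and the grip force at its end, in the units of the state.
- get_state(): the state, without advancing time (a new reading comes with each control period).
- optics.get_image(name): name is "scene" or "top"; returns a dict with "pixels" (480x640x3 uint8, blue, green, red), "K" (3x3 intrinsics, pixels), "rvec" (rotation vector, rad) and "tvec" (3), from world to camera coordinates, as OpenCV has them. Camera axes: x right, y down, z forward; pixel columns grow to the right and rows downward; lengths in m; the calibration is good to about 2 mm. A picture is of the moment at which its call begins. There is no depth.
- sign_off(): hands the job in; it is judged then, once.
The state is a dict: "clock": time; "qpos": joint angles; "qd": joint speeds; "effort": joint torques, N m; "position": TCP position; "ee_rot": TCP orientation; "contact_force": force on the tool from outside, world axes, zero at the start; "moment": the same for the moment, N m; "width": finger opening in m; "gripper_force": force on a finger pad.
Only numpy, scipy, OpenCV 4.12 (cv2) and the standard library are available. Lean on these libraries where they do the work, as an engineer would, in place of code of your own. Each camera call takes 0.05 s, during which the arm holds its last target. There are 200 camera calls.

### The job

Make the bench shaker safe first: turn the isolator handle fully to off and then swing its lockout hasp fully out. Then lay every small sample case from the bench flat on the floor of the shaker's carrier, none standing on end or stacked, shut the lid flat onto the rim and only then swing the hold-down clamp fully down over it. Leave the isolator off with the hasp out, and do not disturb the other things on the bench.

Things in the scene. Friction and masses are not known exactly. Their poses are not given: they have to be found in the camera images.
- shaker: bench shaker, fixed, white base carrying an open grey rectangular carrier (outside 180 x 280 mm, walls 5 mm thick, inside 170 x 270 mm). Origin on the bench under the centre of the carrier; x from the clamp side (front) to the lid hinge side (rear), y along the 280 mm length, z up. Carrier floor 45 mm and rim 95 mm above the origin. A 30 mm wide clamp bracket stands on the front at x = -90 to -118 mm, y = 0, up to 106 mm high.
- lid (a joint): hinge of the blue plastic carrier lid (plate 184 x 284 x 8 mm), rad: 0 = shut flat on the carrier rim, about 1.55 to 1.75 = standing open at the start, limit 1.9. A friction hinge (0.35 N m) keeps it wherever it is left; it is closed by pushing its outer face over towards the clamp side and down.
- lid_hinge (a point): fixed point on the lid's hinge line, in the middle of the rear rim; 90 mm behind the shaker's origin (+x of the shaker) and 99 mm above it. Axes as the shaker. The lid plate's mid plane passes through it.
- lid_edge (a point): middle of the lid's free edge, 180 mm from the hinge line; moves with the lid. Shut, the lid's own x and z axes are those of the shaker; z is the outward normal (up when shut, rearward when upright). A 34 mm wide, 20 mm long, 8 mm thick finger tab sticks out of this edge, centred 85 mm to the +y side.
- clamp (a joint): hinge of the steel hold-down clamp arm on the front of the carrier (bar 18 mm wide, 8 mm thick, with a 22 mm ball at its end), rad: 0 = raised, leaning 0.35 rad (20 degrees) away from the carrier beyond upright; 0.35 = upright; 1.92 (its stop) = lying level across the front edge of the shut lid. Starts between 0 and 0.2; stays where it is left (friction 0.10 N m).
- clamp_pivot (a point): fixed point on the clamp's hinge line, 108 mm to the front (-x) of the shaker's origin and 108 mm above it. The hinge runs along the shaker's y; the middle line of the arm starts here. Axes as the shaker.
- clamp_tip (a point): centre of the ball at the end of the clamp arm, 90 mm from the pivot.
- isolator_box: rotary isolator, fixed grey box 130 (x) x 120 (y) x 75 (z) mm; origin on the bench under its centre, z up, -x its front with the hasp. The handle turns about a vertical axis 20 mm to +x of the origin (y = 0); the hasp about one at x = -50, y = +40 mm.
- isolator (a joint): black rotary handle on top of the isolator box, rad: about 0 to 0.25 = on at the start (handle bar along the box's x), 1.57 (its stop) = off (bar along the box's y). Turns clockwise seen from above to off; friction 0.12 N m, stays where it is left.
- isolator_grip (a point): centre of the top face of the handle bar, on its vertical turning axis, 116 mm above the bench; turns with the handle, x along the bar. The bar is 70 mm long, 16 mm wide, and free to grip for 31 mm downward from this point.
- hasp (a joint): steel lockout hasp on top of the isolator box near its front edge, turning about a vertical axis, rad: 0 to 0.2 = folded in at the start (along the box's front edge, towards its -y side), 1.57 (its stop) = swung fully out, pointing straight out of the front (-x). Turns clockwise seen from above; friction 0.04 N m, stays where it is left.
- hasp_pivot (a point): fixed point on the hasp's turning axis at the height of the top of its flat tongue, 81 mm above the bench. The tongue is 14 mm wide, 5 mm thick.
- hasp_post (a point): centre of the top of the round upright post (12 mm thick, standing 32 mm above the tongue) near the hasp's free end, 70 mm from its turning axis, 113 mm above the bench.
- case0: small lidded sample case, clear plastic with a white lid, 64 (x) x 36 (y) x 30 (z) mm, 60 to 130 g; origin at the centre of its volume, z up through its lid. May be absent.
- case1: small lidded sample case, clear plastic with a white lid, 64 (x) x 36 (y) x 30 (z) mm, 60 to 130 g; origin at the centre of its volume, z up through its lid. May be absent.
- case2: small lidded sample case, clear plastic with a white lid, 64 (x) x 36 (y) x 30 (z) mm, 60 to 130 g; origin at the centre of its volume, z up through its lid. May be absent.
- case3: small lidded sample case, clear plastic with a white lid, 64 (x) x 36 (y) x 30 (z) mm, 60 to 130 g; origin at the centre of its volume, z up through its lid. May be absent.
- case4: small lidded sample case, clear plastic with a white lid, 64 (x) x 36 (y) x 30 (z) mm, 60 to 130 g; origin at the centre of its volume, z up through its lid. May be absent.
- tape: bystander: roll of tape lying flat, 70 mm across, 19 mm high; origin under its centre.
- brush: bystander: brush lying on the bench, 160 mm long along its x, 30 mm wide, about 15 mm high.
- mug: bystander: white mug, 76 mm across, 85 mm high, handle to its +y; origin under its centre.
- dish: bystander: shallow glass dish, 84 mm across, 18 mm high; origin under its centre.
- bigcase: bystander: large white storage case 110 x 75 x 45 mm, not one of the sample cases; origin under its centre.
- jar: bystander: small jar, 48 mm across, 60 mm high; origin under its centre.
Things that resemble listed ones, but are neither listed nor needed, are in the scene too. Leave any black look-alike of the case1 alone.

How it is judged:
By the outcome, as a careful person would: the job done as asked, in the order asked, and still so for the second after the job is handed in, with the robot touching nothing.
Of case0, case1, case2, case3, case4 only 3 to 5 are there at a start; the rules pass over those that are not, and their reading is None.
At some moment in a run one of case0, case1, case2, case3, case4 may be knocked a few centimetres aside while the robot is not near it.
Once in a run the grip may slacken for a moment while it holds something.
It also fails if it takes over 210 s, if anything falls off the work surface, if the arm or the gripper's body presses on something with over 40 N, if the wrist force passes 120 N, or if a joint passes its speed limit or range.

## Working session

There is one attempt and no reset: what is moved stays moved. The work goes in short steps, Python scripts to look and compute and a tool call to move; the robot and the scene stay as the last step left them, time stands still between calls to the robot, and variables do not carry over. Pictures are saved under pics/ and viewed, at most 14 in all, crops included, and the job is handed in when it is done.

Besides the shell and the picture viewer there is one more tool, called after "Call:" by a JSON object that holds its "method" and its "body", one argument or row to a line. send_rows: Moves the arm, as the interface text tells. Its arguments: {"type":"object","properties":{"increments":{"type":"array"},"newtons":{"type":"number"}},"required":["increments"]}

```bash
mkdir -p pics; ls; python3 - <<'E'
from rig import get_state, optics
import cv2
for n in("scene","top"):
    d=optics.get_image(n); cv2.imwrite(f"pics/{n}0.png",d["pixels"])
    R,_=cv2.Rodrigues(d["rvec"]); print(n,d["K"].tolist(),(-R.T@d["tvec"].reshape(3)).round(3),R.round(3).tolist())
print(get_state())
E
```

```text
pics
scene [[535.1818485226132, 0.0, 319.4985613519769], [0.0, 535.1818485226132, 234.6717826679008], [0.0, 0.0, 1.0]] [1.439 0.051 0.901] [[-0.007, 1.0, 0.003], [0.632, 0.006, -0.775], [-0.775, -0.003, -0.632]]
top [[571.8211258054221, 0.0, 321.87284729394514], [0.0, 571.8211258054221, 236.70974591577902], [0.0, 0.0, 1.0]] [0.249 0.03  1.556] [[-0.027, -0.999, -0.024], [-0.981, 0.031, -0.194], [0.194, 0.019, -0.981]]
{'clock': 0.1, 'qpos': array([-1.45599563e+00,  2.76517669e-01,  1.50603137e+00, -2.42660643e-05,
        1.36070048e+00, -1.21001116e-01]), 'qd': array([-0.00170035, -0.00231869, -0.00320907, -0.00032282, -0.00071796,
       -0.00100362]), 'effort': array([ 1.15480601e-03, -4.17701232e+01, -2.46405083e+01, -2.63591046e-04,
        5.76964550e-03, -2.75922943e-06]), 'position': array([ 0.1342627 , -0.55860591,  0.23052435]), 'ee_rot': array([-8.28466711e-04,  9.93057096e-01,  1.17630429e-01, -9.29576607e-06]), 'contact_force': array([-0.36924434,  1.11185838,  0.7702965 ]), 'moment': array([ 0.01751762, -0.01127304,  0.00720807]), 'gripper_force': 0.0, 'width': 0.08513215432904889}
```

View pics/top0.png

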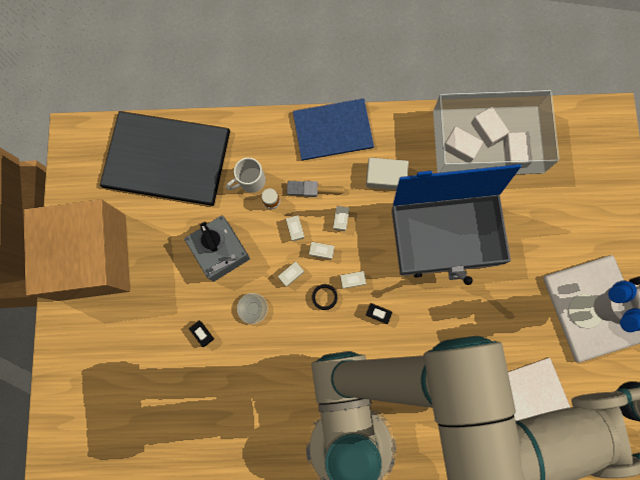

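View pics/scene0.png

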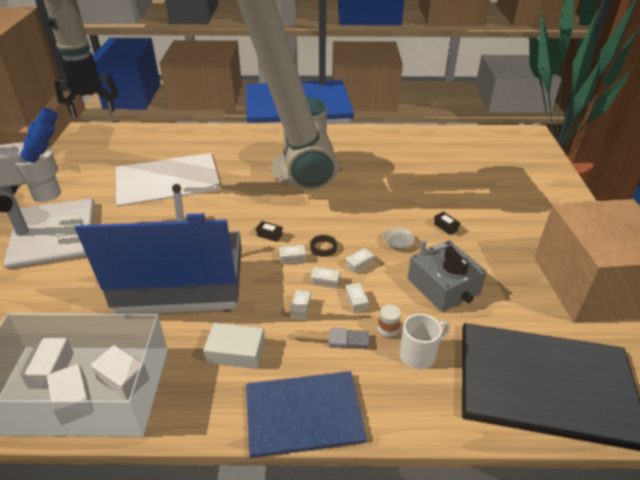

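The top view shows the isolator near (217,247), five white cases near (295,228), (341,218), (321,251), (290,274) and (352,280), and the shaker near (450,225) with its lid open towards +x. Next, enlarged crops.

```bash
python3 - <<'E'
import cv2
a=cv2.imread("pics/top0.png")
cv2.imwrite("pics/c1.png",cv2.resize(a[200:300,180:380],None,fx=4,fy=4,interpolation=2))
cv2.imwrite("pics/c2.png",cv2.resize(a[155:305,370:530],None,fx=4,fy=4,interpolation=2))
E
```

```text
(no output)
```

View pics/c1.png

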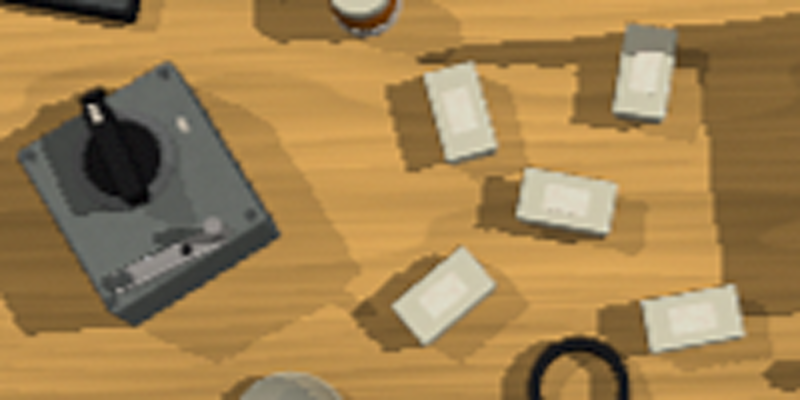

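View pics/c2.png

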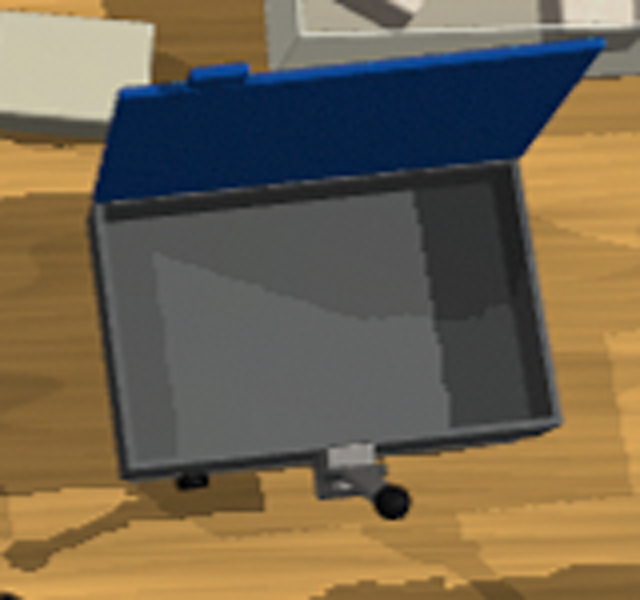

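Crop 1 shows the isolator's top corners at (168,63), (20,153), (118,300) and (276,230), the handle bar running (93,95)-(135,200), the hasp post at (213,228) and five flat cases. Crop 2 shows the rim corners at (125,477), (560,423), (518,160) and (94,205), and the clamp ball at (392,502).

```bash
cat > h.py <<'E'
import numpy as np, cv2
from rig import get_state, optics
from scipy.optimize import least_squares
def cam(n):
    d=optics.get_image(n); return d["pixels"],(d["K"],d["rvec"],d["tvec"])
def bp(c,uv,z):
    K,r,t=c; R,_=cv2.Rodrigues(np.array(r,float)); n=cv2.undistortPoints(np.array(uv,float).reshape(-1,1,2),K,None).reshape(-1,2)
    d=np.c_[n,np.ones(len(n))]@R; o=-R.T@np.array(t).reshape(3)
    return o+d*((z-o[2])/d[:,2])[:,None]
def proj(c,P):
    K,r,t=c; return cv2.projectPoints(np.array(P,float).reshape(-1,1,3),np.array(r,float),np.array(t,float),K,None)[0].reshape(-1,2)
def fit(L,W):  # local xy -> world pose x,y,yaw
    L=np.array(L,float);W=np.array(W)[:,:2]
    a,b=L-L.mean(0),W-W.mean(0)
    th=np.arctan2((a[:,0]*b[:,1]-a[:,1]*b[:,0]).sum(),(a*b).sum())
    c,s=np.cos(th),np.sin(th); R=np.array([[c,-s],[s,c]]); t=W.mean(0)-R@L.mean(0)
    return t,th,np.linalg.norm(L@R.T+t-W,axis=1),R
def tog(pose,xy): t,th,_,R=pose; return R@np.array(xy)+t
E
python3 - <<'E'
from h import *
np.set_printoptions(precision=4,suppress=True)
_,c=cam("top")
f1=lambda p:(np.array(p,float)+.5)/4-.5+[180,200]
f2=lambda p:(np.array(p,float)+.5)/4-.5+[370,155]
iso=fit([(.065,-.06),(.065,.06),(-.065,.06),(-.065,-.06)],bp(c,f1([(168,63),(20,153),(118,300),(276,230)]),.075)); print("iso",iso[:3])
print(" grip",tog(iso,(.02,0)),"bar",bp(c,f1([(93,95),(135,200)]),.116)[:,:2].tolist(),"disc",bp(c,f1([(122,158)]),.09))
print(" hasp piv",tog(iso,(-.05,.04)),bp(c,f1([(115,285)]),.081),"post",bp(c,f1([(213,226)]),.113))
sh=fit([(-.09,.14),(-.09,-.14),(.09,-.14),(.09,.14)],bp(c,f2([(125,477),(560,423),(518,160),(94,205)]),.095)); print("sh",sh[:3])
print(" pivot",tog(sh,(-.108,0)),"tip",bp(c,f2([(392,502)]),.195),"hinge",tog(sh,(.09,0)), "lid edge",bp(c,f2([(120,92),(603,42)]),.275))
for n,q in dict(A=[(424,72),(472,62),(495,150),(447,160)],B=[(626,24),(676,29),(662,118),(614,112)],C=[(527,169),(617,181),(609,234),(517,219)],D=[(461,247),(495,284),(426,341),(394,305)],E=[(642,300),(736,286),(744,333),(652,349)]).items():
    W=bp(c,f1(q),.03); 
    if np.linalg.norm(W[1]-W[0])<.048: q=q[1:]+q[:1]; W=np.roll(W,-1,0)
    f=fit([(-.032,.018),(.032,.018),(.032,-.018),(-.032,-.018)],W); print(n,f[0],np.degrees(f[1]).round(1),f[2])
print(get_state()["clock"])
E
```

```text
iso (array([0.5257, 0.3388]), np.float64(0.5236862336329062), array([0.006 , 0.0017, 0.0111, 0.0063]))
 grip [0.543  0.3488] bar [[0.5789309217757972, 0.3648930561063909], [0.5089522946680378, 0.3368653289996687]] disc [[0.5419 0.3513 0.09  ]]
 hasp piv [0.4624 0.3485] [[0.4593 0.3569 0.081 ]] post [[0.491  0.2871 0.113 ]]
sh (array([ 0.5364, -0.2763]), np.float64(0.07842404298536486), array([0.0021, 0.0035, 0.0019, 0.0019]))
 pivot [ 0.4287 -0.2848] tip [[ 0.4021 -0.2875  0.195 ]] hinge [ 0.6261 -0.2693] lid edge [[ 0.6365 -0.1301  0.275 ]
 [ 0.657  -0.4109  0.275 ]]
A [0.5794 0.1331] -167.4 [0.0018 0.0011 0.0019 0.001 ]
B [0.6035 0.0059] 170.3 [0.0006 0.0019 0.0014 0.0015]
C [0.5148 0.061 ] -100.6 [0.0015 0.0011 0.0007 0.0004]
D [0.4536 0.1457] 129.4 [0.0018 0.0031 0.0023 0.0028]
E [ 0.4332 -0.0212] -82.3 [0.0011 0.0021 0.002  0.0017]
0.15
```

Call:
{"method": "send_rows", "body": {
  "increments": [
    {"gripper": -1, "linear": [0.137, 0.303, 0.01], "delta_rot": [0, 0, 1.097]},
    {"gripper": -1, "linear": [0.137, 0.303, 0.01], "delta_rot": [0, 0, 1.097]},
    {"gripper": -1, "linear": [0.137, 0.303, 0.01], "delta_rot": [0, 0, 1.097]},
    {"gripper": -1, "linear": [0.137, 0.303, 0.01], "delta_rot": [0, 0, 1.097]},
    {"gripper": -1, "linear": [0.137, 0.303, 0.01], "delta_rot": [0, 0, 1.097]},
    {"gripper": -1, "linear": [0.137, 0.303, 0.01], "delta_rot": [0, 0, 1.097]},
    {"gripper": -1, "linear": [0.137, 0.303, 0.01], "delta_rot": [0, 0, 1.097]},
    {"gripper": -1, "linear": [0.137, 0.303, 0.01], "delta_rot": [0, 0, 1.097]}
  ],
  "newtons": 40
}}

```text
clock: 0.95
position: [0.2719, -0.2518, 0.2413]
ee_rot: [-0.001, 0.783, 0.621, 0.001]
contact_force: [-1.0, -1.3, 0.6]
width: 0.0855
gripper_force: 0.0
```

Call:
{"method": "send_rows", "body": {
  "increments": [
    {"gripper": -1, "linear": [0.137, 0.303, 0.0], "delta_rot": [0, 0, 1.097]},
    {"gripper": -1, "linear": [0.137, 0.303, 0.0], "delta_rot": [0, 0, 1.097]},
    {"gripper": -1, "linear": [0.137, 0.303, 0.0], "delta_rot": [0, 0, 1.097]},
    {"gripper": -1, "linear": [0.137, 0.303, 0.0], "delta_rot": [0, 0, 1.097]},
    {"gripper": -1, "linear": [0.137, 0.303, 0.0], "delta_rot": [0, 0, 1.097]},
    {"gripper": -1, "linear": [0.137, 0.303, 0.0], "delta_rot": [0, 0, 1.097]},
    {"gripper": -1, "linear": [0.137, 0.303, 0.0], "delta_rot": [0, 0, 1.097]},
    {"gripper": -1, "linear": [0.137, 0.303, 0.0], "delta_rot": [0, 0, 1.097]}
  ]
}}

```text
clock: 1.75
position: [0.4096, 0.0506, 0.2411]
ee_rot: [-0.0, 0.344, 0.939, 0.001]
contact_force: [-1.0, -0.0, -0.5]
width: 0.0854
gripper_force: 0.0
```

Call:
{"method": "send_rows", "body": {
  "increments": [
    {"gripper": -1, "linear": [0.136, 0.303, 0.0], "delta_rot": [0, 0, 1.097]},
    {"gripper": -1, "linear": [0.136, 0.303, 0.0], "delta_rot": [0, 0, 1.097]},
    {"gripper": -1, "linear": [0.136, 0.303, 0.0], "delta_rot": [0, 0, 1.097]},
    {"gripper": -1, "linear": [0.136, 0.303, 0.0], "delta_rot": [0, 0, 1.097]},
    {"gripper": -1, "linear": [0.136, 0.303, 0.0], "delta_rot": [0, 0, 1.097]},
    {"gripper": -1, "linear": [0.136, 0.303, 0.0], "delta_rot": [0, 0, 1.097]},
    {"gripper": -1, "linear": [0.136, 0.303, 0.0], "delta_rot": [0, 0, 1.097]},
    {"gripper": -1, "linear": [0.136, 0.303, 0.0], "delta_rot": [0, 0, 1.097]}
  ]
}}

```text
clock: 2.55
position: [0.5456, 0.3542, 0.2396]
ee_rot: [-0.0, -0.195, 0.981, 0.001]
contact_force: [-0.6, 0.2, 0.7]
width: 0.0852
gripper_force: 0.0
```

Call:
{"method": "send_rows", "body": {
  "increments": [
    {"gripper": -1, "linear": [0, 0, -0.05], "delta_rot": [0, 0, 0]},
    {"gripper": -1, "linear": [0, 0, -0.09], "delta_rot": [0, 0, 0]},
    {"gripper": -1, "linear": [0, 0, -0.09], "delta_rot": [0, 0, 0]}
  ]
}}

```text
clock: 2.85
position: [0.54, 0.3478, 0.1448]
ee_rot: [-0.007, -0.192, 0.981, -0.002]
contact_force: [-0.3, -0.5, -0.6]
width: 0.0851
gripper_force: 0.0
```

```bash
python3 - <<'E'
from h import *
print(get_state())
p,c=cam("scene"); q=proj(c,[[.543,.35,.1]])[0].astype(int); print(q)
cv2.imwrite("pics/s1.png",cv2.resize(p[180:330,370:530],None,fx=3.5,fy=3.5,interpolation=2))
E
```

```text
{'clock': 2.85, 'qpos': array([ 4.63986044e-01,  4.37992725e-01,  1.47399174e+00,  5.30975979e-05,
        1.24369861e+00, -1.49224343e+00]), 'qd': array([-3.07223231e-03, -5.13404110e-02, -1.12992352e-01,  1.70991358e-04,
        5.56297803e-02, -6.19525382e-06]), 'effort': array([ 3.88443551e-02, -5.10748208e+01, -2.44855392e+01,  9.72565409e-03,
       -6.16216231e-01, -3.46747547e-04]), 'position': array([0.53997465, 0.34784099, 0.14477413]), 'ee_rot': array([-0.00679425, -0.19151258,  0.98146487, -0.00186362]), 'contact_force': array([-0.31928351, -0.51073605, -0.5721677 ]), 'moment': array([-0.01165316,  0.01645145, -0.01268042]), 'gripper_force': 0.0, 'width': 0.0850892998691773}
[454 259]
```

View pics/s1.png

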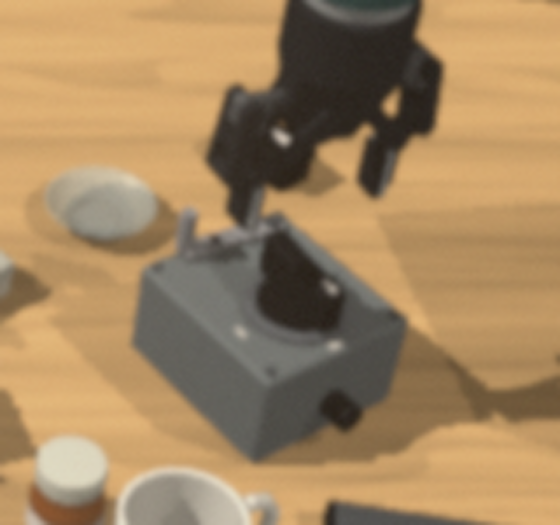

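The crop shows the gripper above and slightly robot-side of the handle. Box-top corners are at (145,275), (268,378), (405,318) and (282,215), and the hasp post top is at (188,212). I'll refine the isolator pose jointly from both cameras.

```bash
python3 - <<'E'
from h import *
np.set_printoptions(precision=4,suppress=True)
_,ct=cam("top");_,cs=cam("scene")
f1=lambda p:(np.array(p,float)+.5)/4-.5+[180,200]
fs=lambda p:(np.array(p,float)+.5)/3.5-.5+[370,180]
L=[(.065,-.06),(.065,.06),(-.065,.06),(-.065,-.06)]
ut=f1([(168,63),(20,153),(118,300),(276,230)]); us=fs([(268,378),(405,318),(282,215),(145,275)])
W=lambda x,l,z:np.array([[x[0]+np.cos(x[2])*a-np.sin(x[2])*b,x[1]+np.sin(x[2])*a+np.cos(x[2])*b,z] for a,b in l])
def g(x): 
    P=W(x,L,.075); return np.r_[(proj(ct,P)-ut).ravel(),(proj(cs,P)-us).ravel()]
s=least_squares(g,[.526,.339,.52],loss='soft_l1');x=s.x
print(x,g(x).round(1))
print("scene only",fit(L,bp(cs,us,.075))[:3],"top only",fit(L,bp(ct,ut,.075))[:3])
print("grip",W(x,[(.02,0)],.1),"hasp",W(x,[(-.05,.04)],.1))
print("bar scene",bp(cs,fs([(278,235),(335,285)]),.116),"post scene",bp(cs,fs([(188,212)]),.113))
print(get_state()["position"])
E
```

```text
[0.5254 0.3405 0.5348] [ 0.9 -1.2 -1.  -0.1 -1.1  4.3 -1.3 -2.5 -0.5  1.8  1.3  0.  -1.8 -2.3
 -2.2 -3. ]
scene only (array([0.5288, 0.3419]), np.float64(0.5486554973797593), array([0.0093, 0.0053, 0.0061, 0.0066])) top only (array([0.5257, 0.3388]), np.float64(0.5236862336329062), array([0.006 , 0.0017, 0.0111, 0.0063]))
grip [[0.5426 0.3507 0.1   ]] hasp [[0.462  0.3495 0.1   ]]
bar scene [[0.5171 0.3401 0.116 ]
 [0.565  0.367  0.116 ]] post scene [[0.4908 0.2861 0.113 ]]
[0.5455 0.3504 0.153 ]
```

Call:
{"method": "send_rows", "body": {
  "increments": [
    {"gripper": -1, "linear": [-0.002, 0.0, -0.03], "delta_rot": [0, 0, 0]},
    {"gripper": -1, "linear": [-0.002, 0.0, -0.06], "delta_rot": [0, 0, 0]},
    {"gripper": -1, "linear": [-0.002, 0.0, -0.06], "delta_rot": [0, 0, 0]},
    {"gripper": 1, "linear": [-0.002, 0.0, -0.06], "delta_rot": [0, 0, 0]},
    {"gripper": 1, "linear": [-0.002, 0.0, -0.06], "delta_rot": [0, 0, 0]},
    {"gripper": 1, "linear": [-0.002, 0.0, -0.06], "delta_rot": [0, 0, 0]},
    {"gripper": 1, "linear": [-0.002, 0.0, -0.06], "delta_rot": [0, 0, 0]},
    {"gripper": 1, "linear": [-0.002, 0.0, -0.06], "delta_rot": [0, 0, 0]}
  ],
  "newtons": 40
}}

```text
clock: 3.8
position: [0.5421, 0.3524, 0.0929]
ee_rot: [0.001, -0.191, 0.982, 0.003]
contact_force: [-1.2, 0.3, 0.5]
width: 0.0155
gripper_force: 41.2
```

Call:
{"method": "send_rows", "body": {
  "increments": [
    {"gripper": 1, "linear": [0, 0, 0], "delta_rot": [0, 0, 0]},
    {"gripper": 1, "linear": [0, 0, 0], "delta_rot": [0, 0, 0]}
  ]
}}

```text
clock: 4.0
position: [0.5422, 0.3523, 0.0928]
ee_rot: [0.001, -0.191, 0.982, 0.002]
contact_force: [-2.6, 5.0, 4.6]
width: 0.0154
gripper_force: 41.6
```

Call:
{"method": "send_rows", "body": {
  "increments": [
    {"gripper": 1, "linear": [0, 0, 0], "delta_rot": [0, 0, -0.14]},
    {"gripper": 1, "linear": [0, 0, 0], "delta_rot": [0, 0, -0.28]},
    {"gripper": 1, "linear": [0, 0, 0], "delta_rot": [0, 0, -0.42]},
    {"gripper": 1, "linear": [0, 0, 0], "delta_rot": [0, 0, -0.56]},
    {"gripper": 1, "linear": [0, 0, 0], "delta_rot": [0, 0, -0.7]},
    {"gripper": 1, "linear": [0, 0, 0], "delta_rot": [0, 0, -0.84]},
    {"gripper": 1, "linear": [0, 0, 0], "delta_rot": [0, 0, -0.98]},
    {"gripper": 1, "linear": [0, 0, 0], "delta_rot": [0, 0, -1.12]}
  ]
}}

```text
clock: 4.8
position: [0.5425, 0.354, 0.0928]
ee_rot: [-0.001, 0.362, 0.932, 0.004]
contact_force: [-1.1, 9.1, 2.4]
width: 0.0153
gripper_force: 41.9
```

Call:
{"method": "send_rows", "body": {
  "increments": [
    {"gripper": 1, "linear": [0, 0, 0], "delta_rot": [0, 0, -0.14]},
    {"gripper": 1, "linear": [0, 0, 0], "delta_rot": [0, 0, -0.22]},
    {"gripper": 1, "linear": [0, 0, 0], "delta_rot": [0, 0, -0.28]},
    {"gripper": 1, "linear": [0, 0, 0], "delta_rot": [0, 0, -0.34]},
    {"gripper": 1, "linear": [0, 0, 0], "delta_rot": [0, 0, -0.36]},
    {"gripper": 1, "linear": [0, 0, 0], "delta_rot": [0, 0, -0.36]}
  ]
}}

```text
clock: 5.4
position: [0.5429, 0.3543, 0.0929]
ee_rot: [-0.001, 0.519, 0.855, 0.004]
contact_force: [-0.5, 9.8, 1.0]
width: 0.0152
gripper_force: 61.1
```

```bash
python3 - <<'E'
from h import *
s=get_state(); q=s["ee_rot"]; print(s["position"],s["moment"],s["contact_force"],s["width"],"phi",np.degrees(2*np.arctan2(q[2],q[1]))-90, s["qpos"][5])
E
```

```text
[0.54287379 0.35432655 0.09288578] [1.40815843 0.26582794 1.41506787] [-0.49644689  9.80393449  1.02771186] 0.01521165071672001 phi 27.49764858134195 -0.014346695291466345
```

Call:
{"method": "send_rows", "body": {
  "increments": [
    {"gripper": -0.2, "linear": [0, 0, 0], "delta_rot": [0, 0, 0]},
    {"gripper": -0.2, "linear": [0, 0, 0], "delta_rot": [0, 0, 0]},
    {"gripper": -0.2, "linear": [0, 0, 0], "delta_rot": [0, 0, 0]},
    {"gripper": -0.2, "linear": [0, 0, 0.04], "delta_rot": [0, 0, 0]},
    {"gripper": -0.2, "linear": [0, 0, 0.08], "delta_rot": [0, 0, 0]},
    {"gripper": 0.4, "linear": [-0.02, -0.03, 0.08], "delta_rot": [0, 0, -0.04]},
    {"gripper": 0.4, "linear": [-0.051, -0.063, 0.08], "delta_rot": [0, 0, -0.04]},
    {"gripper": 0.4, "linear": [-0.051, -0.063, 0.08], "delta_rot": [0, 0, -0.04]}
  ],
  "newtons": 30
}}

```text
clock: 6.2
position: [0.4852, 0.2821, 0.1704]
ee_rot: [-0.002, 0.538, 0.843, -0.004]
contact_force: [0.1, 0.5, -0.2]
width: 0.0257
gripper_force: 0.0
```

Call:
{"method": "send_rows", "body": {
  "increments": [
    {"gripper": 0.4, "linear": [0, 0, 0], "delta_rot": [0, 0, 0]},
    {"gripper": 0.4, "linear": [0, 0, 0], "delta_rot": [0, 0, 0]}
  ]
}}

```text
clock: 6.4
position: [0.4924, 0.2871, 0.1717]
ee_rot: [0.0, 0.538, 0.843, 0.001]
contact_force: [0.6, 0.6, 0.3]
width: 0.0256
gripper_force: 0.0
```

```bash
python3 - <<'E'
from h import *
s=get_state(); q=s["ee_rot"]; print(s["position"],s["width"],"phi",np.degrees(2*np.arctan2(q[2],q[1]))-90)
p,c=cam("top"); cv2.imwrite("pics/t2.png",cv2.resize(p[195:295,170:270],None,fx=6,fy=6,interpolation=2))
E
```

```text
[0.49236875 0.28714104 0.17167528] 0.02563383790212267 phi 24.952399158718634
```

View pics/t2.png

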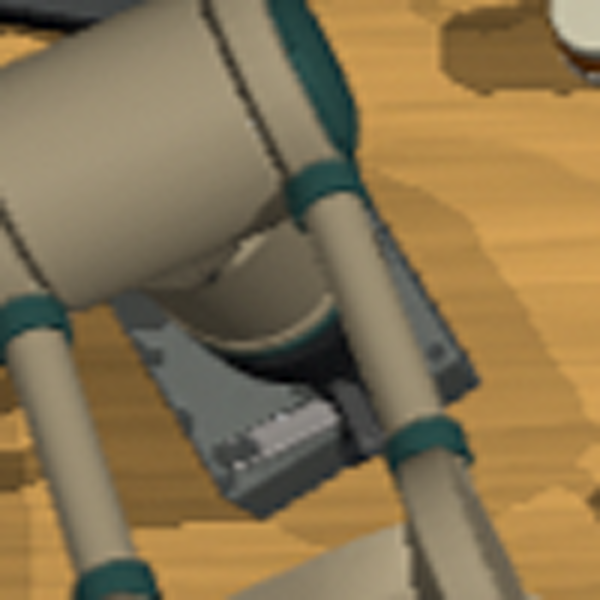

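Call:
{"method": "send_rows", "body": {
  "increments": [
    {"gripper": 0.4, "linear": [0, 0, -0.03], "delta_rot": [0, 0, 0]},
    {"gripper": 0.4, "linear": [0, 0, -0.06], "delta_rot": [0, 0, 0]},
    {"gripper": 0.4, "linear": [0, 0, -0.084], "delta_rot": [0, 0, 0]},
    {"gripper": 0.4, "linear": [0, 0, -0.084], "delta_rot": [0, 0, 0]},
    {"gripper": 0.4, "linear": [0, 0, -0.084], "delta_rot": [0, 0, 0]}
  ]
}}

```text
clock: 6.95
position: [0.4921, 0.2874, 0.0872]
ee_rot: [-0.0, 0.537, 0.843, -0.0]
contact_force: [1.4, -0.3, 0.1]
width: 0.0257
gripper_force: 0.0
```

Call:
{"method": "send_rows", "body": {
  "increments": [
    {"gripper": 0.4, "linear": [-0.0068, -0.0028, 0], "delta_rot": [0, 0, -0.105]},
    {"gripper": 0.4, "linear": [-0.0139, -0.0048, 0], "delta_rot": [0, 0, -0.21]},
    {"gripper": 0.4, "linear": [-0.0211, -0.0061, 0], "delta_rot": [0, 0, -0.315]},
    {"gripper": 0.4, "linear": [-0.0284, -0.0066, 0], "delta_rot": [0, 0, -0.42]},
    {"gripper": 0.4, "linear": [-0.0357, -0.0063, 0], "delta_rot": [0, 0, -0.525]},
    {"gripper": 0.4, "linear": [-0.043, -0.0053, 0], "delta_rot": [0, 0, -0.63]},
    {"gripper": 0.4, "linear": [-0.0501, -0.0035, 0], "delta_rot": [0, 0, -0.735]},
    {"gripper": 0.4, "linear": [-0.057, -0.001, 0], "delta_rot": [0, 0, -0.84]}
  ]
}}

```text
clock: 7.75
position: [0.4361, 0.2867, 0.0895]
ee_rot: [0.001, 0.836, 0.549, 0.002]
contact_force: [0.2, -0.4, 0.2]
width: 0.0257
gripper_force: 0.4
```

Call:
{"method": "send_rows", "body": {
  "increments": [
    {"gripper": 0.4, "linear": [-0.0065, 0.0032, 0], "delta_rot": [0, 0, -0.105]},
    {"gripper": 0.4, "linear": [-0.0128, 0.0071, 0], "delta_rot": [0, 0, -0.21]},
    {"gripper": 0.4, "linear": [-0.0185, 0.0116, 0], "delta_rot": [0, 0, -0.315]},
    {"gripper": 0.4, "linear": [-0.0238, 0.0167, 0], "delta_rot": [0, 0, -0.42]},
    {"gripper": 0.4, "linear": [-0.0285, 0.0223, 0], "delta_rot": [0, 0, -0.525]},
    {"gripper": 0.4, "linear": [-0.0326, 0.0283, 0], "delta_rot": [0, 0, -0.63]},
    {"gripper": 0.4, "linear": [-0.036, 0.0348, 0], "delta_rot": [0, 0, -0.735]},
    {"gripper": 0.4, "linear": [-0.036, 0.0348, 0], "delta_rot": [0, 0, -0.735]}
  ]
}}

```text
clock: 8.55
position: [0.3998, 0.3217, 0.0892]
ee_rot: [-0.0, 0.977, 0.215, 0.002]
contact_force: [-0.0, -0.7, 0.3]
width: 0.0259
gripper_force: 0.5
```

Call:
{"method": "send_rows", "body": {
  "increments": [
    {"gripper": 0.4, "linear": [-0.0015, 0.0035, 0], "delta_rot": [0, 0, -0.05]},
    {"gripper": 0.4, "linear": [-0.0028, 0.0068, 0], "delta_rot": [0, 0, -0.1]},
    {"gripper": 0.4, "linear": [-0.0028, 0.0068, 0], "delta_rot": [0, 0, -0.1]}
  ]
}}

```text
clock: 8.85
position: [0.4004, 0.3228, 0.089]
ee_rot: [0.005, 0.986, 0.169, 0.004]
contact_force: [9.2, -17.5, 2.4]
width: 0.0254
gripper_force: 9.8
```

Call:
{"method": "send_rows", "body": {
  "increments": [
    {"gripper": 0.4, "linear": [0.0015, -0.004, 0], "delta_rot": [0, 0, 0]},
    {"gripper": 0.2, "linear": [0.0015, -0.004, 0], "delta_rot": [0, 0, 0]},
    {"gripper": 0.2, "linear": [0.0015, -0.004, 0], "delta_rot": [0, 0, 0]},
    {"gripper": 0.2, "linear": [0.0015, -0.004, 0.04], "delta_rot": [0, 0, 0]},
    {"gripper": -0.4, "linear": [0.0015, -0.004, 0.08], "delta_rot": [0, 0, 0]},
    {"gripper": -0.4, "linear": [0.0015, -0.004, 0.13], "delta_rot": [0, 0, 0]},
    {"gripper": -0.4, "linear": [-0.04, -0.034, 0.15], "delta_rot": [0, 0, 0]},
    {"gripper": -0.4, "linear": [-0.04, -0.034, 0.15], "delta_rot": [0, 0, 0]}
  ],
  "newtons": 40
}}

```text
clock: 9.65
position: [0.3531, 0.2928, 0.2408]
ee_rot: [-0.001, 0.986, 0.166, 0.001]
contact_force: [-0.2, 0.3, -0.2]
width: 0.0598
gripper_force: 0.0
```

```bash
python3 - <<'E'
from h import *
s=get_state(); q=s["ee_rot"]; print(s["position"],s["width"],"phi",np.degrees(2*np.arctan2(q[2],q[1]))-90)
p,c=cam("top"); cv2.imwrite("pics/t3.png",cv2.resize(p[180:320,170:400],None,fx=3.4,fy=3.4,interpolation=2))
E
```

```text
[0.35306394 0.29276792 0.2408371 ] 0.05978200697177494 phi -70.88601966809445
```

View pics/t3.png

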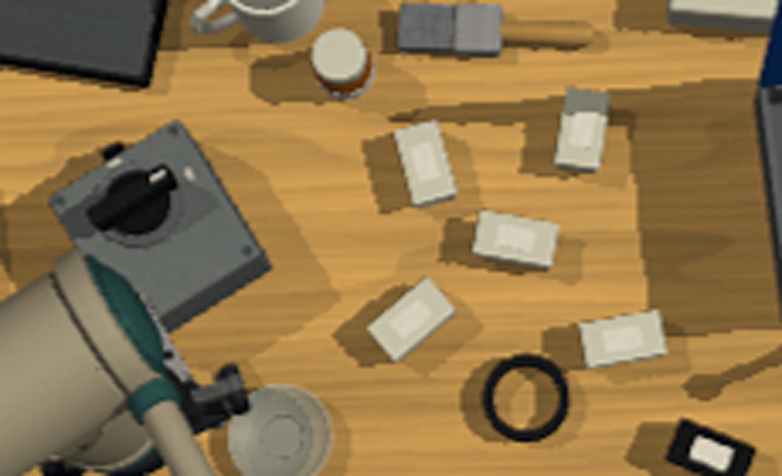

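The handle bar now lies along the box's y, from (90,222) to (178,170), so it is off. The cases have not moved. Picking the case at (412,318).

Call:
{"method": "send_rows", "body": {
  "increments": [
    {"gripper": -0.4, "linear": [0.049, -0.074, 0], "delta_rot": [0, 0, 1.1]},
    {"gripper": -0.4, "linear": [0.098, -0.148, 0], "delta_rot": [0, 0, 1.1]},
    {"gripper": -0.4, "linear": [0.098, -0.148, -0.03], "delta_rot": [0, 0, 1.1]},
    {"gripper": -0.4, "linear": [0.098, -0.148, -0.06], "delta_rot": [0, 0, 1.1]},
    {"gripper": -0.4, "linear": [0.098, -0.148, -0.09], "delta_rot": [0, 0, 1.1]},
    {"gripper": -0.4, "linear": [0.098, -0.148, -0.12], "delta_rot": [0, 0, 1.1]},
    {"gripper": -0.4, "linear": [0.098, -0.148, -0.14], "delta_rot": [0, 0, 1.1]},
    {"gripper": -0.4, "linear": [0.098, -0.148, -0.14], "delta_rot": [0, 0, 1.1]}
  ]
}}

```text
clock: 10.5
position: [0.4512, 0.1451, 0.0932]
ee_rot: [-0.002, 0.753, 0.658, -0.003]
contact_force: [0.6, 0.4, -0.6]
width: 0.0598
gripper_force: 0.0
```

Call:
{"method": "send_rows", "body": {
  "increments": [
    {"gripper": -0.4, "linear": [0, 0, 0], "delta_rot": [0, 0, 0.829]},
    {"gripper": -0.4, "linear": [0, 0, 0], "delta_rot": [0, 0, 0.829]},
    {"gripper": -0.4, "linear": [0, 0, 0], "delta_rot": [0, 0, 0.829]},
    {"gripper": -0.4, "linear": [0, 0, 0], "delta_rot": [0, 0, 0.829]},
    {"gripper": -0.4, "linear": [0, 0, 0], "delta_rot": [0, 0, 0.829]},
    {"gripper": -0.4, "linear": [0, 0, 0], "delta_rot": [0, 0, 0.829]},
    {"gripper": -0.4, "linear": [0, 0, 0], "delta_rot": [0, 0, 0.829]}
  ]
}}

```text
clock: 11.2
position: [0.4536, 0.1459, 0.0964]
ee_rot: [-0.001, 0.426, 0.905, -0.0]
contact_force: [-0.2, -0.5, 0.4]
width: 0.0599
gripper_force: 0.0
```

Call:
{"method": "send_rows", "body": {
  "increments": [
    {"gripper": -0.4, "linear": [0, 0, -0.04], "delta_rot": [0, 0, 0]},
    {"gripper": -0.4, "linear": [0, 0, -0.075], "delta_rot": [0, 0, 0]},
    {"gripper": -0.4, "linear": [0, 0, -0.094], "delta_rot": [0, 0, 0]},
    {"gripper": -0.4, "linear": [0, 0, -0.094], "delta_rot": [0, 0, 0]},
    {"gripper": 1, "linear": [0, 0, -0.094], "delta_rot": [0, 0, 0]},
    {"gripper": 1, "linear": [0, 0, -0.094], "delta_rot": [0, 0, 0]},
    {"gripper": 1, "linear": [0, 0, -0.094], "delta_rot": [0, 0, 0]},
    {"gripper": 1, "linear": [0, 0, -0.094], "delta_rot": [0, 0, 0]}
  ]
}}

```text
clock: 12.0
position: [0.4542, 0.1456, 0.0042]
ee_rot: [0.001, 0.426, 0.905, 0.001]
contact_force: [0.8, 0.1, -0.1]
width: 0.0356
gripper_force: 40.5
```

Call:
{"method": "send_rows", "body": {
  "increments": [
    {"gripper": 1, "linear": [0, 0, 0.03], "delta_rot": [0, 0, 0]},
    {"gripper": 1, "linear": [0, 0, 0.07], "delta_rot": [0, 0, 0]},
    {"gripper": 1, "linear": [0, 0, 0.12], "delta_rot": [0, 0, 0]},
    {"gripper": 1, "linear": [0.005, -0.022, 0.16], "delta_rot": [0, 0, 0.12]},
    {"gripper": 1, "linear": [0.013, -0.06, 0.18], "delta_rot": [0, 0, 0.24]},
    {"gripper": 1, "linear": [0.022, -0.1, 0.18], "delta_rot": [0, 0, 0.36]},
    {"gripper": 1, "linear": [0.031, -0.14, 0.18], "delta_rot": [0, 0, 0.48]},
    {"gripper": 1, "linear": [0.04, -0.176, 0.18], "delta_rot": [0, 0, 0.6]}
  ],
  "newtons": 50
}}

```text
clock: 12.8
position: [0.4936, -0.0322, 0.1843]
ee_rot: [0.001, 0.138, 0.99, -0.0]
contact_force: [0.7, 0.1, -1.2]
width: 0.0352
gripper_force: 51.7
```

Call:
{"method": "send_rows", "body": {
  "increments": [
    {"gripper": 1, "linear": [0.01, -0.043, 0], "delta_rot": [0, 0, 0.1]},
    {"gripper": 1, "linear": [0.02, -0.088, 0], "delta_rot": [0, 0, 0.2]},
    {"gripper": 1, "linear": [0.03, -0.133, 0], "delta_rot": [0, 0, 0.3]},
    {"gripper": 1, "linear": [0.04, -0.178, 0], "delta_rot": [0, 0, 0.362]},
    {"gripper": 1, "linear": [0.05, -0.223, 0], "delta_rot": [0, 0, 0.362]},
    {"gripper": 1, "linear": [0.06, -0.265, 0], "delta_rot": [0, 0, 0.362]},
    {"gripper": 1, "linear": [0.068, -0.305, 0], "delta_rot": [0, 0, 0.362]},
    {"gripper": 1, "linear": [0.0735, -0.329, 0], "delta_rot": [0, 0, 0.362]}
  ]
}}

```text
clock: 13.6
position: [0.5671, -0.363, 0.1834]
ee_rot: [0.0, -0.04, 0.999, -0.001]
contact_force: [0.8, 0.4, -0.5]
width: 0.0353
gripper_force: 51.7
```

Call:
{"method": "send_rows", "body": {
  "increments": [
    {"gripper": 1, "linear": [0, 0, 0], "delta_rot": [0, 0, 0]},
    {"gripper": 1, "linear": [0, 0, -0.03], "delta_rot": [0, 0, 0]},
    {"gripper": 1, "linear": [0, 0, -0.06], "delta_rot": [0, 0, 0]},
    {"gripper": 1, "linear": [0, 0, -0.06], "delta_rot": [0, 0, 0]}
  ]
}}

```text
clock: 14.0
position: [0.5641, -0.3565, 0.1192]
ee_rot: [-0.004, -0.041, 0.999, 0.003]
contact_force: [0.0, 0.4, -1.2]
width: 0.0352
gripper_force: 51.7
```

```bash
python3 - <<'E'
from h import *
s=get_state(); q=s["ee_rot"]; print(s["position"],s["width"],"phi",np.degrees(2*np.arctan2(q[2],q[1]))-90,s["qpos"])
p,c=cam("scene"); cv2.imwrite("pics/s4.png",cv2.resize(p[130:330,60:380],None,fx=2.5,fy=2.5,interpolation=2))
E
```

```text
[ 0.56406294 -0.35645182  0.11923225] 0.035207901649646836 phi 94.66400574232549 [-6.68011406e-01  4.90294043e-01  1.45054303e+00  4.71947804e-04
  1.21077905e+00 -2.32037847e+00]
```

View pics/s4.png

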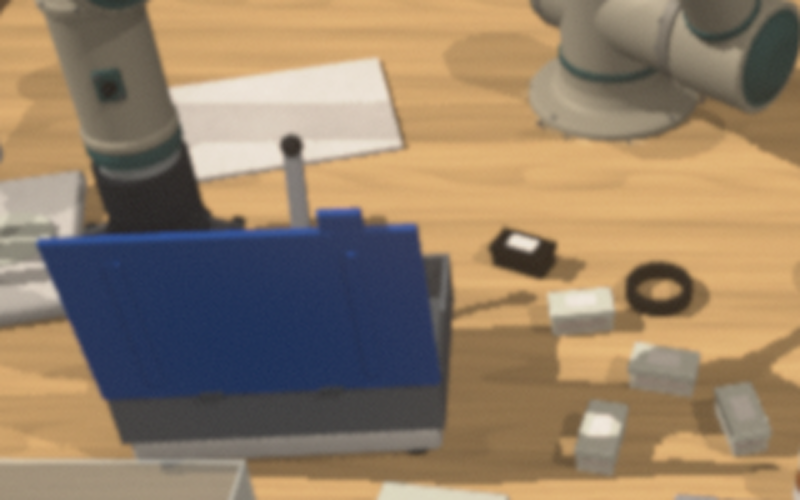

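The gripper is in front of the upright lid, inside the carrier's width and clear of the clamp, whose ball is at (290,146). Lowering.

Call:
{"method": "send_rows", "body": {
  "increments": [
    {"gripper": 1, "linear": [0, 0, -0.03], "delta_rot": [0, 0, 0]},
    {"gripper": 1, "linear": [0, 0, -0.06], "delta_rot": [0, 0, 0]},
    {"gripper": 1, "linear": [0, 0, -0.073], "delta_rot": [0, 0, 0]},
    {"gripper": 1, "linear": [0, 0, -0.073], "delta_rot": [0, 0, 0]}
  ]
}}

```text
clock: 14.45
position: [0.5673, -0.3593, 0.0507]
ee_rot: [0.0, -0.041, 0.999, 0.0]
contact_force: [0.3, 0.4, -0.3]
width: 0.0349
gripper_force: 52.3
```

Call:
{"method": "send_rows", "body": {
  "increments": [
    {"gripper": -0.13, "linear": [0, 0, 0], "delta_rot": [0, 0, 0]},
    {"gripper": -0.13, "linear": [0, 0, 0], "delta_rot": [0, 0, 0]},
    {"gripper": -0.13, "linear": [0, 0, 0.0], "delta_rot": [0, 0, 0]},
    {"gripper": -0.13, "linear": [0, 0, 0.05], "delta_rot": [0, 0, 0]},
    {"gripper": -0.4, "linear": [0, 0, 0.1], "delta_rot": [0, 0, 0]},
    {"gripper": -0.4, "linear": [0, 0, 0.135], "delta_rot": [0, 0, 0]},
    {"gripper": -0.4, "linear": [0, 0.04, 0.135], "delta_rot": [0, 0, 0]},
    {"gripper": -0.4, "linear": [0, 0.08, 0.135], "delta_rot": [0, 0, 0]}
  ]
}}

```text
clock: 15.25
position: [0.5679, -0.2802, 0.1879]
ee_rot: [0.002, -0.039, 0.999, -0.001]
contact_force: [0.2, -0.5, -0.8]
width: 0.0595
gripper_force: 0.0
```

```bash
cat >> h.py <<'E'
def cases(c,p,xr=(.38,.66),yr=(-.1,.2)):
    hsv=cv2.cvtColor(p,cv2.COLOR_BGR2HSV)
    m=((hsv[...,1]<60)&(hsv[...,2]>85)).astype(np.uint8)
    q=proj(c,[[x,y,.03] for x,y in((xr[0],yr[0]),(xr[1],yr[0]),(xr[1],yr[1]),(xr[0],yr[1]))])
    k=np.zeros_like(m); cv2.fillConvexPoly(k,q.astype(np.int32),1); m&=k
    m=cv2.morphologyEx(m,cv2.MORPH_CLOSE,np.ones((3,3)))
    for ct in cv2.findContours(m,cv2.RETR_EXTERNAL,cv2.CHAIN_APPROX_NONE)[0]:
        if cv2.contourArea(ct)<80: continue
        b=cv2.boxPoints(cv2.minAreaRect(ct)); w=bp(c,b,.03)[:,:2]; e=[w[1]-w[0],w[2]-w[1]]; l=max(e,key=np.linalg.norm)
        print(w.mean(0).round(4),"long az",(np.degrees(np.arctan2(l[1],l[0]))%180).round(1),np.linalg.norm(e,axis=1).round(3))
E
python3 - <<'E'
from h import *
p,c=cam("top"); cases(c,p); cv2.imwrite("pics/t5.png",p)
s=get_state();print(s["position"])
E
```

```text
[ 0.4329 -0.0245] long az 97.8 [0.056 0.035]
[0.5141 0.062 ] long az 78.0 [0.036 0.064]
[0.5783 0.1331] long az 14.4 [0.034 0.066]
[0.602  0.0055] long az 169.7 [0.064 0.036]
[ 0.56654662 -0.27162014  0.18716132]
```

Call:
{"method": "send_rows", "body": {
  "increments": [
    {"gripper": -0.4, "linear": [0, 0.03, 0], "delta_rot": [0, 0, 0.05]},
    {"gripper": -0.4, "linear": [0.002, 0.08, 0], "delta_rot": [0, 0, 0.145]},
    {"gripper": -0.4, "linear": [0.004, 0.13, 0], "delta_rot": [0, 0, 0.145]},
    {"gripper": -0.4, "linear": [0.006, 0.18, 0], "delta_rot": [0, 0, 0.145]},
    {"gripper": -0.4, "linear": [0.008, 0.23, 0], "delta_rot": [0, 0, 0.145]},
    {"gripper": -0.4, "linear": [0.01, 0.28, 0], "delta_rot": [0, 0, 0.145]},
    {"gripper": -0.4, "linear": [0.012, 0.33, 0], "delta_rot": [0, 0, 0.145]},
    {"gripper": -0.4, "linear": [0.012, 0.375, 0], "delta_rot": [0, 0, 0.145]}
  ]
}}

```text
clock: 16.1
position: [0.5791, 0.0978, 0.1861]
ee_rot: [0.001, -0.113, 0.994, 0.0]
contact_force: [0.1, 0.4, 0.4]
width: 0.0598
gripper_force: 0.0
```

Call:
{"method": "send_rows", "body": {
  "increments": [
    {"gripper": -0.4, "linear": [0, 0.025, -0.03], "delta_rot": [0, 0, 0]},
    {"gripper": -0.4, "linear": [0, 0.037, -0.07], "delta_rot": [0, 0, 0]},
    {"gripper": -0.4, "linear": [0, 0.037, -0.11], "delta_rot": [0, 0, 0]},
    {"gripper": -0.4, "linear": [0, 0.037, -0.13], "delta_rot": [0, 0, 0]},
    {"gripper": -0.4, "linear": [0, 0.037, -0.13], "delta_rot": [0, 0, 0]}
  ]
}}

```text
clock: 16.6
position: [0.5765, 0.1324, 0.0525]
ee_rot: [-0.003, -0.113, 0.994, 0.0]
contact_force: [0.3, -0.4, 0.0]
width: 0.0599
gripper_force: 0.0
```

Call:
{"method": "send_rows", "body": {
  "increments": [
    {"gripper": -0.4, "linear": [0, 0, -0.03], "delta_rot": [0, 0, 0]},
    {"gripper": -0.4, "linear": [0, 0, -0.052], "delta_rot": [0, 0, 0]},
    {"gripper": -0.4, "linear": [0, 0, -0.052], "delta_rot": [0, 0, 0]},
    {"gripper": 1, "linear": [0, 0, -0.052], "delta_rot": [0, 0, 0]},
    {"gripper": 1, "linear": [0, 0, -0.052], "delta_rot": [0, 0, 0]},
    {"gripper": 1, "linear": [0, 0, -0.052], "delta_rot": [0, 0, 0]},
    {"gripper": 1, "linear": [0, 0, -0.052], "delta_rot": [0, 0, 0]}
  ]
}}

```text
clock: 17.3
position: [0.5809, 0.1326, 0.0056]
ee_rot: [0.002, -0.113, 0.994, -0.0]
contact_force: [-0.2, -1.0, 6.3]
width: 0.0351
gripper_force: 51.6
```

Call:
{"method": "send_rows", "body": {
  "increments": [
    {"gripper": 1, "linear": [0, 0, 0.03], "delta_rot": [0, 0, 0]},
    {"gripper": 1, "linear": [0, 0, 0.07], "delta_rot": [0, 0, 0]},
    {"gripper": 1, "linear": [0, 0, 0.12], "delta_rot": [0, 0, 0]},
    {"gripper": 1, "linear": [0, -0.02, 0.16], "delta_rot": [0, 0, 0]},
    {"gripper": 1, "linear": [-0.002, -0.06, 0.18], "delta_rot": [0, 0, -0.05]},
    {"gripper": 1, "linear": [-0.004, -0.1, 0.18], "delta_rot": [0, 0, -0.1]},
    {"gripper": 1, "linear": [-0.006, -0.145, 0.18], "delta_rot": [0, 0, -0.145]},
    {"gripper": 1, "linear": [-0.008, -0.19, 0.18], "delta_rot": [0, 0, -0.145]}
  ]
}}

```text
clock: 18.1
position: [0.5706, -0.0589, 0.1843]
ee_rot: [0.001, -0.041, 0.999, -0.0]
contact_force: [0.4, -0.0, -1.0]
width: 0.0356
gripper_force: 50.8
```

Call:
{"method": "send_rows", "body": {
  "increments": [
    {"gripper": 1, "linear": [-0.002, -0.045, 0], "delta_rot": [0, 0, 0]},
    {"gripper": 1, "linear": [-0.004, -0.09, 0], "delta_rot": [0, 0, 0]},
    {"gripper": 1, "linear": [-0.006, -0.135, 0], "delta_rot": [0, 0, 0]},
    {"gripper": 1, "linear": [-0.008, -0.175, 0], "delta_rot": [0, 0, 0]},
    {"gripper": 1, "linear": [-0.0107, -0.205, 0], "delta_rot": [0, 0, 0]},
    {"gripper": 1, "linear": [-0.0107, -0.2175, 0], "delta_rot": [0, 0, 0]},
    {"gripper": 1, "linear": [-0.0107, -0.2175, -0.02], "delta_rot": [0, 0, 0]},
    {"gripper": 1, "linear": [-0.0107, -0.2175, -0.06], "delta_rot": [0, 0, 0]}
  ]
}}

```text
clock: 18.9
position: [0.5629, -0.2764, 0.1264]
ee_rot: [0.004, -0.04, 0.999, -0.002]
contact_force: [1.3, 0.6, -1.4]
width: 0.035
gripper_force: 50.8
```

Call:
{"method": "send_rows", "body": {
  "increments": [
    {"gripper": 1, "linear": [0, 0, -0.03], "delta_rot": [0, 0, 0]},
    {"gripper": 1, "linear": [0, 0, -0.06], "delta_rot": [0, 0, 0]},
    {"gripper": 1, "linear": [0, 0, -0.074], "delta_rot": [0, 0, 0]},
    {"gripper": 1, "linear": [0, 0, -0.074], "delta_rot": [0, 0, 0]}
  ]
}}

```text
clock: 19.3
position: [0.5603, -0.2738, 0.05]
ee_rot: [-0.0, -0.041, 0.999, 0.001]
contact_force: [-0.5, 0.3, -1.0]
width: 0.0352
gripper_force: 53.1
```

Call:
{"method": "send_rows", "body": {
  "increments": [
    {"gripper": -0.13, "linear": [0, 0, 0], "delta_rot": [0, 0, 0]},
    {"gripper": -0.13, "linear": [0, 0, 0], "delta_rot": [0, 0, 0]},
    {"gripper": -0.13, "linear": [0, 0, 0.0], "delta_rot": [0, 0, 0]},
    {"gripper": -0.13, "linear": [0, 0, 0.05], "delta_rot": [0, 0, 0]},
    {"gripper": -0.4, "linear": [0, 0, 0.1], "delta_rot": [0, 0, 0]},
    {"gripper": -0.4, "linear": [0, 0, 0.136], "delta_rot": [0, 0, 0]},
    {"gripper": -0.4, "linear": [0, 0, 0.136], "delta_rot": [0, 0, 0]}
  ]
}}

```text
clock: 20.0
position: [0.5636, -0.277, 0.1923]
ee_rot: [0.005, -0.041, 0.999, -0.004]
contact_force: [0.4, -1.0, 0.3]
width: 0.0596
gripper_force: 0.0
```

```bash
python3 - <<'E'
from h import *
p,c=cam("top"); cases(c,p); cv2.imwrite("pics/t6.png",cv2.resize(p[150:300,370:530],None,fx=4,fy=4,interpolation=2))
s=get_state();print(s["position"])
E
```

```text
[ 0.4323 -0.0204] long az 97.8 [0.064 0.035]
[0.5139 0.0617] long az 77.7 [0.036 0.064]
[0.602  0.0055] long az 169.7 [0.064 0.036]
[ 0.56200912 -0.27600527  0.18900344]
```

View pics/t6.png

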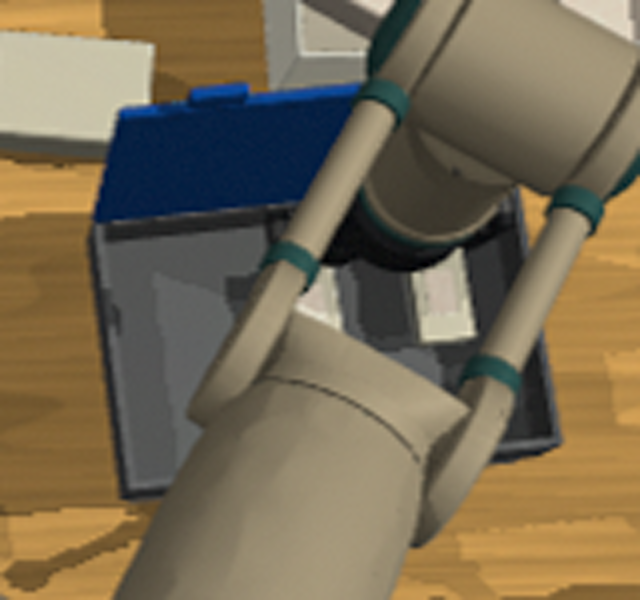

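Two cases lie flat in the carrier, near (320,300) and (445,295), and the other three have not moved. Next is the case at (0.602, 0.006).

Call:
{"method": "send_rows", "body": {
  "increments": [
    {"gripper": -0.4, "linear": [0.005, 0.04, 0], "delta_rot": [0, 0, -0.1]},
    {"gripper": -0.4, "linear": [0.012, 0.085, 0], "delta_rot": [0, 0, -0.2]},
    {"gripper": -0.4, "linear": [0.019, 0.13, 0], "delta_rot": [0, 0, -0.253]},
    {"gripper": -0.4, "linear": [0.026, 0.175, 0], "delta_rot": [0, 0, -0.253]},
    {"gripper": -0.4, "linear": [0.033, 0.22, -0.02], "delta_rot": [0, 0, -0.253]},
    {"gripper": -0.4, "linear": [0.039, 0.26, -0.06], "delta_rot": [0, 0, -0.253]},
    {"gripper": -0.4, "linear": [0.0422, 0.28, -0.1], "delta_rot": [0, 0, -0.253]},
    {"gripper": -0.4, "linear": [0.0422, 0.28, -0.12], "delta_rot": [0, 0, -0.253]}
  ]
}}

```text
clock: 20.85
position: [0.5989, 0.0089, 0.0604]
ee_rot: [-0.004, 0.084, 0.996, 0.001]
contact_force: [-0.3, -1.6, -0.2]
width: 0.06
gripper_force: 0.0
```

Call:
{"method": "send_rows", "body": {
  "increments": [
    {"gripper": -0.4, "linear": [0, 0, -0.01], "delta_rot": [0, 0, 0]},
    {"gripper": -0.4, "linear": [0, 0, -0.035], "delta_rot": [0, 0, 0]},
    {"gripper": -0.4, "linear": [0, 0, -0.062], "delta_rot": [0, 0, 0]},
    {"gripper": -0.4, "linear": [0, 0, -0.062], "delta_rot": [0, 0, 0]},
    {"gripper": 1, "linear": [0, 0, -0.062], "delta_rot": [0, 0, 0]},
    {"gripper": 1, "linear": [0, 0, -0.062], "delta_rot": [0, 0, 0]},
    {"gripper": 1, "linear": [0, 0, -0.062], "delta_rot": [0, 0, 0]},
    {"gripper": 1, "linear": [0, 0, -0.062], "delta_rot": [0, 0, 0]}
  ]
}}

```text
clock: 21.65
position: [0.6035, 0.0047, 0.0048]
ee_rot: [0.001, 0.086, 0.996, -0.0]
contact_force: [-0.2, -0.9, 4.2]
width: 0.0351
gripper_force: 50.4
```

Call:
{"method": "send_rows", "body": {
  "increments": [
    {"gripper": 1, "linear": [0, 0, 0.03], "delta_rot": [0, 0, 0]},
    {"gripper": 1, "linear": [0, 0, 0.07], "delta_rot": [0, 0, 0]},
    {"gripper": 1, "linear": [-0.005, 0, 0.12], "delta_rot": [0, 0, 0]},
    {"gripper": 1, "linear": [-0.015, -0.025, 0.155], "delta_rot": [0, 0, 0.1]},
    {"gripper": 1, "linear": [-0.025, -0.065, 0.17], "delta_rot": [0, 0, 0.2]},
    {"gripper": 1, "linear": [-0.035, -0.11, 0.17], "delta_rot": [0, 0, 0.253]},
    {"gripper": 1, "linear": [-0.045, -0.155, 0.17], "delta_rot": [0, 0, 0.253]},
    {"gripper": 1, "linear": [-0.049, -0.195, 0.17], "delta_rot": [0, 0, 0.253]}
  ]
}}

```text
clock: 22.45
position: [0.5523, -0.1917, 0.1742]
ee_rot: [0.0, -0.041, 0.999, -0.0]
contact_force: [0.4, 0.3, -1.2]
width: 0.0351
gripper_force: 50.2
```

Call:
{"method": "send_rows", "body": {
  "increments": [
    {"gripper": 1, "linear": [0, 0, 0], "delta_rot": [0, 0, 0]},
    {"gripper": 1, "linear": [0, 0, -0.02], "delta_rot": [0, 0, 0]},
    {"gripper": 1, "linear": [0, 0, -0.06], "delta_rot": [0, 0, 0]},
    {"gripper": 1, "linear": [0, 0, -0.09], "delta_rot": [0, 0, 0]},
    {"gripper": 1, "linear": [0, 0, -0.115], "delta_rot": [0, 0, 0]},
    {"gripper": 1, "linear": [0, 0, -0.124], "delta_rot": [0, 0, 0]},
    {"gripper": 1, "linear": [0, 0, -0.124], "delta_rot": [0, 0, 0]}
  ]
}}

```text
clock: 23.15
position: [0.5533, -0.1892, 0.0502]
ee_rot: [-0.0, -0.041, 0.999, 0.0]
contact_force: [0.6, -0.8, 0.1]
width: 0.0355
gripper_force: 50.7
```

Call:
{"method": "send_rows", "body": {
  "increments": [
    {"gripper": -0.13, "linear": [0, 0, 0], "delta_rot": [0, 0, 0]},
    {"gripper": -0.13, "linear": [0, 0, 0], "delta_rot": [0, 0, 0]},
    {"gripper": -0.13, "linear": [0, 0, 0.0], "delta_rot": [0, 0, 0]},
    {"gripper": -0.13, "linear": [0, 0, 0.05], "delta_rot": [0, 0, 0]},
    {"gripper": -0.4, "linear": [0, 0, 0.1], "delta_rot": [0, 0, 0]},
    {"gripper": -0.4, "linear": [0, 0, 0.136], "delta_rot": [0, 0, 0]},
    {"gripper": -0.4, "linear": [0, 0, 0.136], "delta_rot": [0, 0, 0]}
  ]
}}

```text
clock: 23.85
position: [0.5571, -0.1916, 0.1918]
ee_rot: [0.006, -0.041, 0.999, -0.003]
contact_force: [1.8, 0.0, 0.2]
width: 0.0599
gripper_force: 0.0
```

```bash
python3 - <<'E'
from h import *
p,c=cam("top"); cases(c,p); cases(c,p,(.42,.66),(-.45,-.13))
s=get_state();print(s["position"])
E
```

```text
[ 0.4321 -0.0205] long az 98.3 [0.064 0.035]
[0.514 0.062] long az 77.7 [0.037 0.064]
[ 0.5537 -0.1976] long az 6.2 [0.057 0.07 ]
[ 0.5474 -0.27  ] long az 147.7 [0.116 0.068]
[ 0.5247 -0.3431] long az 164.5 [0.183 0.081]
[ 0.55532452 -0.19081534  0.18871618]
```

Call:
{"method": "send_rows", "body": {
  "increments": [
    {"gripper": -0.4, "linear": [-0.02, 0.03, 0], "delta_rot": [0, 0, -0.13]},
    {"gripper": -0.4, "linear": [-0.045, 0.065, 0], "delta_rot": [0, 0, -0.27]},
    {"gripper": -0.4, "linear": [-0.07, 0.1, 0], "delta_rot": [0, 0, -0.41]},
    {"gripper": -0.4, "linear": [-0.095, 0.135, 0], "delta_rot": [0, 0, -0.55]},
    {"gripper": -0.4, "linear": [-0.121, 0.169, 0], "delta_rot": [0, 0, -0.69]},
    {"gripper": -0.4, "linear": [-0.121, 0.169, 0], "delta_rot": [0, 0, -0.83]},
    {"gripper": -0.4, "linear": [-0.121, 0.169, -0.02], "delta_rot": [0, 0, -0.97]},
    {"gripper": -0.4, "linear": [-0.121, 0.169, -0.05], "delta_rot": [0, 0, -1.11]}
  ]
}}

```text
clock: 24.7
position: [0.4329, -0.0207, 0.1351]
ee_rot: [0.001, 0.494, 0.869, 0.0]
contact_force: [0.1, -0.3, -0.6]
width: 0.0594
gripper_force: 0.0
```

Call:
{"method": "send_rows", "body": {
  "increments": [
    {"gripper": -0.4, "linear": [0, 0, -0.03], "delta_rot": [0, 0, -0.13]},
    {"gripper": -0.4, "linear": [0, 0, -0.06], "delta_rot": [0, 0, -0.27]},
    {"gripper": -0.4, "linear": [0, 0, -0.08], "delta_rot": [0, 0, -0.4]},
    {"gripper": -0.4, "linear": [0, 0, -0.08], "delta_rot": [0, 0, -0.4]},
    {"gripper": -0.4, "linear": [0, 0, -0.11], "delta_rot": [0, 0, -0.4]},
    {"gripper": -0.4, "linear": [0, 0, -0.132], "delta_rot": [0, 0, -0.4]},
    {"gripper": -0.4, "linear": [0, 0, -0.132], "delta_rot": [0, 0, -0.4]}
  ]
}}

```text
clock: 25.4
position: [0.4304, -0.0206, 0.0017]
ee_rot: [-0.002, 0.654, 0.756, -0.001]
contact_force: [-1.3, 1.0, 0.1]
width: 0.0598
gripper_force: 0.0
```

Call:
{"method": "send_rows", "body": {
  "increments": [
    {"gripper": 1, "linear": [0, 0, 0], "delta_rot": [0, 0, 0]},
    {"gripper": 1, "linear": [0, 0, 0], "delta_rot": [0, 0, 0]},
    {"gripper": 1, "linear": [0, 0, 0], "delta_rot": [0, 0, 0]},
    {"gripper": 1, "linear": [0, 0, 0], "delta_rot": [0, 0, 0]}
  ]
}}

```text
clock: 25.8
position: [0.4337, -0.0212, 0.0046]
ee_rot: [0.001, 0.655, 0.756, 0.001]
contact_force: [-0.1, 0.4, 6.8]
width: 0.0349
gripper_force: 51.5
```

Call:
{"method": "send_rows", "body": {
  "increments": [
    {"gripper": 1, "linear": [0, 0, 0.03], "delta_rot": [0, 0, 0]},
    {"gripper": 1, "linear": [0, 0, 0.07], "delta_rot": [0, 0, 0]},
    {"gripper": 1, "linear": [0, 0, 0.12], "delta_rot": [0, 0, -0.05]},
    {"gripper": 1, "linear": [0.018, -0.02, 0.16], "delta_rot": [0, 0, -0.15]},
    {"gripper": 1, "linear": [0.036, -0.05, 0.18], "delta_rot": [0, 0, -0.27]},
    {"gripper": 1, "linear": [0.054, -0.08, 0.18], "delta_rot": [0, 0, -0.4]},
    {"gripper": 1, "linear": [0.072, -0.11, 0.18], "delta_rot": [0, 0, -0.53]},
    {"gripper": 1, "linear": [0.09, -0.14, 0.18], "delta_rot": [0, 0, -0.65]}
  ]
}}

```text
clock: 26.6
position: [0.5228, -0.1621, 0.1839]
ee_rot: [0.0, 0.863, 0.505, 0.0]
contact_force: [0.0, 0.8, -2.0]
width: 0.035
gripper_force: 50.7
```

Call:
{"method": "send_rows", "body": {
  "increments": [
    {"gripper": 1, "linear": [0.005, -0.03, 0], "delta_rot": [0, 0, -0.12]},
    {"gripper": 1, "linear": [0.01, -0.06, 0], "delta_rot": [0, 0, -0.25]},
    {"gripper": 1, "linear": [0.01, -0.095, 0], "delta_rot": [0, 0, -0.38]},
    {"gripper": 1, "linear": [0.005, -0.13, 0], "delta_rot": [0, 0, -0.51]},
    {"gripper": 1, "linear": [-0.005, -0.165, 0], "delta_rot": [0, 0, -0.64]},
    {"gripper": 1, "linear": [-0.015, -0.19, 0], "delta_rot": [0, 0, -0.77]},
    {"gripper": 1, "linear": [-0.0253, -0.204, 0], "delta_rot": [0, 0, -0.89]},
    {"gripper": 1, "linear": [-0.0253, -0.204, 0], "delta_rot": [0, 0, -0.982]}
  ]
}}

```text
clock: 27.4
position: [0.4955, -0.3672, 0.1831]
ee_rot: [0.0, 0.999, 0.037, -0.001]
contact_force: [0.7, 0.2, -1.6]
width: 0.0354
gripper_force: 50.7
```

Call:
{"method": "send_rows", "body": {
  "increments": [
    {"gripper": 1, "linear": [0, 0, 0], "delta_rot": [0, 0, 0]},
    {"gripper": 1, "linear": [0, 0, -0.02], "delta_rot": [0, 0, 0]},
    {"gripper": 1, "linear": [0, 0, -0.05], "delta_rot": [0, 0, 0]},
    {"gripper": 1, "linear": [0, 0, -0.07], "delta_rot": [0, 0, 0]},
    {"gripper": 1, "linear": [0, 0, -0.07], "delta_rot": [0, 0, 0]}
  ]
}}

```text
clock: 27.9
position: [0.4955, -0.3627, 0.1103]
ee_rot: [-0.003, 0.999, 0.042, -0.003]
contact_force: [-0.6, 0.8, 0.1]
width: 0.0356
gripper_force: 50.6
```

```bash
python3 - <<'E'
from h import *
p,c=cam("scene"); cv2.imwrite("pics/s7.png",cv2.resize(p[20:220,60:340],None,fx=2.5,fy=2.5,interpolation=2))
s=get_state();print(s["position"],s["qpos"])
E
```

```text
[ 0.49661369 -0.36374029  0.11220077] [-7.45169640e-01  4.22087903e-01  1.59018964e+00  3.86302367e-05
  1.13270399e+00  7.42572482e-01]
```

View pics/s7.png

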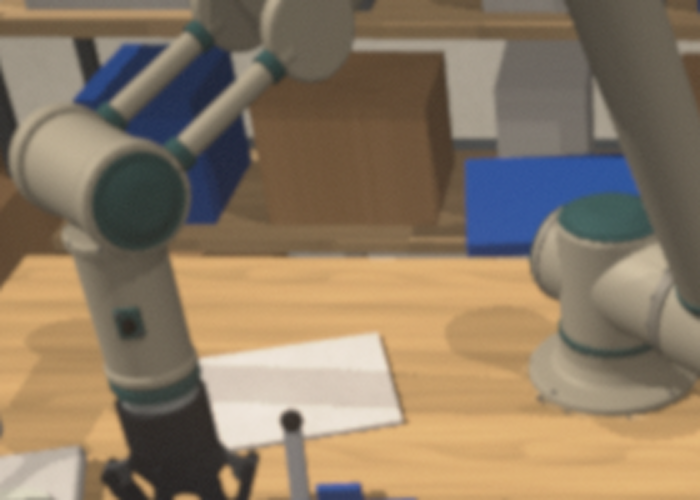

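The forearm, near (140,150), is far above the clamp ball at (291,420). Lowering and releasing.

Call:
{"method": "send_rows", "body": {
  "increments": [
    {"gripper": 1, "linear": [0, 0, -0.03], "delta_rot": [0, 0, 0]},
    {"gripper": 1, "linear": [0, 0, -0.055], "delta_rot": [0, 0, 0]},
    {"gripper": 1, "linear": [0, 0, -0.064], "delta_rot": [0, 0, 0]},
    {"gripper": 1, "linear": [0, 0, -0.064], "delta_rot": [0, 0, 0]}
  ]
}}

```text
clock: 28.35
position: [0.4979, -0.3652, 0.0505]
ee_rot: [0.0, 0.999, 0.041, 0.0]
contact_force: [-0.7, -0.0, -1.1]
width: 0.0355
gripper_force: 51.1
```

Call:
{"method": "send_rows", "body": {
  "increments": [
    {"gripper": -0.13, "linear": [0, 0, 0], "delta_rot": [0, 0, 0]},
    {"gripper": -0.13, "linear": [0, 0, 0], "delta_rot": [0, 0, 0]},
    {"gripper": -0.13, "linear": [0, 0, 0.0], "delta_rot": [0, 0, 0]},
    {"gripper": -0.13, "linear": [0, 0, 0.05], "delta_rot": [0, 0, 0]},
    {"gripper": -0.4, "linear": [0, 0, 0.1], "delta_rot": [0, 0, 0]},
    {"gripper": -0.4, "linear": [0, 0, 0.136], "delta_rot": [0, 0, 0]},
    {"gripper": -0.4, "linear": [0.02, 0.035, 0.136], "delta_rot": [0, 0, 0]},
    {"gripper": -0.4, "linear": [0.03, 0.08, 0.136], "delta_rot": [0, 0, 0]}
  ]
}}

```text
clock: 29.15
position: [0.5294, -0.2868, 0.1877]
ee_rot: [0.002, 0.999, 0.039, 0.003]
contact_force: [0.2, 0.9, -1.1]
width: 0.0598
gripper_force: 0.0
```

```bash
python3 - <<'E'
from h import *
p,c=cam("top"); cases(c,p)
s=get_state();print(s["position"])
E
```

```text
[0.5142 0.0622] long az 77.7 [0.036 0.063]
[ 0.5290283  -0.27684721  0.18677995]
```

Call:
{"method": "send_rows", "body": {
  "increments": [
    {"gripper": -0.4, "linear": [0, 0.035, 0], "delta_rot": [0, 0, 0.12]},
    {"gripper": -0.4, "linear": [-0.002, 0.08, 0], "delta_rot": [0, 0, 0.26]},
    {"gripper": -0.4, "linear": [-0.004, 0.125, 0], "delta_rot": [0, 0, 0.4]},
    {"gripper": -0.4, "linear": [-0.006, 0.17, 0], "delta_rot": [0, 0, 0.54]},
    {"gripper": -0.4, "linear": [-0.008, 0.215, 0], "delta_rot": [0, 0, 0.68]},
    {"gripper": -0.4, "linear": [-0.01, 0.26, 0], "delta_rot": [0, 0, 0.82]},
    {"gripper": -0.4, "linear": [-0.012, 0.305, 0], "delta_rot": [0, 0, 0.96]},
    {"gripper": -0.4, "linear": [-0.013, 0.346, 0], "delta_rot": [0, 0, 1.1]}
  ]
}}

```text
clock: 30.0
position: [0.5137, 0.0629, 0.1858]
ee_rot: [0.0, 0.829, 0.559, 0.0]
contact_force: [0.4, -0.6, 0.5]
width: 0.0598
gripper_force: 0.0
```

Call:
{"method": "send_rows", "body": {
  "increments": [
    {"gripper": -0.4, "linear": [0, 0, -0.03], "delta_rot": [0, 0, 0.12]},
    {"gripper": -0.4, "linear": [0, 0, -0.07], "delta_rot": [0, 0, 0.183]},
    {"gripper": -0.4, "linear": [0, 0, -0.11], "delta_rot": [0, 0, 0.183]},
    {"gripper": -0.4, "linear": [0, 0, -0.13], "delta_rot": [0, 0, 0.183]},
    {"gripper": -0.4, "linear": [0, 0, -0.13], "delta_rot": [0, 0, 0.183]},
    {"gripper": -0.4, "linear": [0, 0, -0.16], "delta_rot": [0, 0, 0.183]},
    {"gripper": -0.4, "linear": [0, 0, -0.182], "delta_rot": [0, 0, 0.183]},
    {"gripper": -0.4, "linear": [0, 0, -0.182], "delta_rot": [0, 0, 0.183]}
  ]
}}

```text
clock: 30.8
position: [0.5132, 0.0608, 0.0025]
ee_rot: [-0.001, 0.776, 0.63, -0.001]
contact_force: [-0.0, -0.5, -0.8]
width: 0.0602
gripper_force: 0.0
```

Call:
{"method": "send_rows", "body": {
  "increments": [
    {"gripper": 1, "linear": [0, 0, 0], "delta_rot": [0, 0, 0]},
    {"gripper": 1, "linear": [0, 0, 0], "delta_rot": [0, 0, 0]},
    {"gripper": 1, "linear": [0, 0, 0], "delta_rot": [0, 0, 0]},
    {"gripper": 1, "linear": [0, 0, 0], "delta_rot": [0, 0, 0]}
  ]
}}

```text
clock: 31.2
position: [0.516, 0.0609, 0.0053]
ee_rot: [0.001, 0.776, 0.63, 0.002]
contact_force: [-0.6, 0.1, 7.8]
width: 0.0349
gripper_force: 51.7
```

Call:
{"method": "send_rows", "body": {
  "increments": [
    {"gripper": 1, "linear": [0, 0, 0.03], "delta_rot": [0, 0, 0]},
    {"gripper": 1, "linear": [0, 0, 0.07], "delta_rot": [0, 0, -0.08]},
    {"gripper": 1, "linear": [0, 0, 0.12], "delta_rot": [0, 0, -0.2]},
    {"gripper": 1, "linear": [-0.005, -0.025, 0.155], "delta_rot": [0, 0, -0.34]},
    {"gripper": 1, "linear": [-0.01, -0.07, 0.17], "delta_rot": [0, 0, -0.48]},
    {"gripper": 1, "linear": [-0.015, -0.115, 0.17], "delta_rot": [0, 0, -0.62]},
    {"gripper": 1, "linear": [-0.02, -0.16, 0.17], "delta_rot": [0, 0, -0.76]},
    {"gripper": 1, "linear": [-0.025, -0.205, 0.17], "delta_rot": [0, 0, -0.9]}
  ]
}}

```text
clock: 32.0
position: [0.4887, -0.1455, 0.1743]
ee_rot: [0.001, 0.974, 0.227, 0.001]
contact_force: [1.1, 0.6, -1.6]
width: 0.0355
gripper_force: 50.7
```

Call:
{"method": "send_rows", "body": {
  "increments": [
    {"gripper": 1, "linear": [-0.003, -0.035, 0], "delta_rot": [0, 0, -0.14]},
    {"gripper": 1, "linear": [-0.005, -0.0517, 0], "delta_rot": [0, 0, -0.28]},
    {"gripper": 1, "linear": [-0.005, -0.0517, 0], "delta_rot": [0, 0, -0.383]},
    {"gripper": 1, "linear": [-0.005, -0.0517, -0.02], "delta_rot": [0, 0, -0.383]},
    {"gripper": 1, "linear": [-0.005, -0.0517, -0.06], "delta_rot": [0, 0, -0.383]},
    {"gripper": 1, "linear": [-0.005, -0.0517, -0.06], "delta_rot": [0, 0, -0.383]}
  ]
}}

```text
clock: 32.6
position: [0.4804, -0.1937, 0.1098]
ee_rot: [-0.003, 0.999, 0.04, -0.004]
contact_force: [-0.7, 0.8, -1.1]
width: 0.0352
gripper_force: 50.6
```

Call:
{"method": "send_rows", "body": {
  "increments": [
    {"gripper": 1, "linear": [0, 0, -0.03], "delta_rot": [0, 0, 0]},
    {"gripper": 1, "linear": [0, 0, -0.055], "delta_rot": [0, 0, 0]},
    {"gripper": 1, "linear": [0, 0, -0.064], "delta_rot": [0, 0, 0]},
    {"gripper": 1, "linear": [0, 0, -0.064], "delta_rot": [0, 0, 0]}
  ]
}}

```text
clock: 33.0
position: [0.4846, -0.1958, 0.0508]
ee_rot: [0.0, 0.999, 0.041, 0.0]
contact_force: [1.3, 0.2, -0.7]
width: 0.0352
gripper_force: 51.3
```

Call:
{"method": "send_rows", "body": {
  "increments": [
    {"gripper": -0.13, "linear": [0, 0, 0], "delta_rot": [0, 0, 0]},
    {"gripper": -0.13, "linear": [0, 0, 0], "delta_rot": [0, 0, 0]},
    {"gripper": -0.13, "linear": [0, 0, 0.0], "delta_rot": [0, 0, 0]},
    {"gripper": -0.13, "linear": [0, 0, 0.05], "delta_rot": [0, 0, 0]},
    {"gripper": 0, "linear": [0, 0, 0.1], "delta_rot": [0, 0, 0]},
    {"gripper": 1, "linear": [0, 0, 0.15], "delta_rot": [0, 0, 0]},
    {"gripper": 1, "linear": [0, 0.045, 0.17], "delta_rot": [0, 0, 0]},
    {"gripper": 1, "linear": [0, 0.09, 0.19], "delta_rot": [0, 0, 0]}
  ]
}}

```text
clock: 33.8
position: [0.4849, -0.1058, 0.2418]
ee_rot: [0.001, 0.999, 0.039, 0.002]
contact_force: [0.8, 0.8, -0.3]
width: 0.0008
gripper_force: 0.0
```

Call:
{"method": "send_rows", "body": {
  "increments": [
    {"gripper": 1, "linear": [0.02, 0.04, 0.02], "delta_rot": [0, 0, 0]},
    {"gripper": 1, "linear": [0.03, 0.08, 0.05], "delta_rot": [0, 0, 0]},
    {"gripper": 1, "linear": [0.03, 0.11, 0.08], "delta_rot": [0, 0, 0]},
    {"gripper": 1, "linear": [0.03, 0.11, 0.11], "delta_rot": [0, 0, 0]},
    {"gripper": 1, "linear": [0.03, 0.11, 0.11], "delta_rot": [0, 0, 0]}
  ]
}}

```text
clock: 34.3
position: [0.5161, 0.0052, 0.3542]
ee_rot: [0.001, 0.999, 0.042, 0.005]
contact_force: [0.1, 0.3, 0.2]
width: 0.0004
gripper_force: 0.0
```

```bash
python3 - <<'E'
from h import *
p,c=cam("top"); cv2.imwrite("pics/t8.png",cv2.resize(p[150:310,150:530],None,fx=2.1,fy=2.1,interpolation=2))
s=get_state();q=s["ee_rot"];print(s["position"],q,s["qpos"])
E
```

```text
[0.51508898 0.00473209 0.35173997] [5.80146605e-04 9.99154148e-01 4.10415658e-02 2.49832856e-03] [-1.25727865e-01  1.36169307e-01  1.39681000e+00 -3.14870599e-04
  1.60349339e+00  1.36295090e+00]
```

View pics/t8.png

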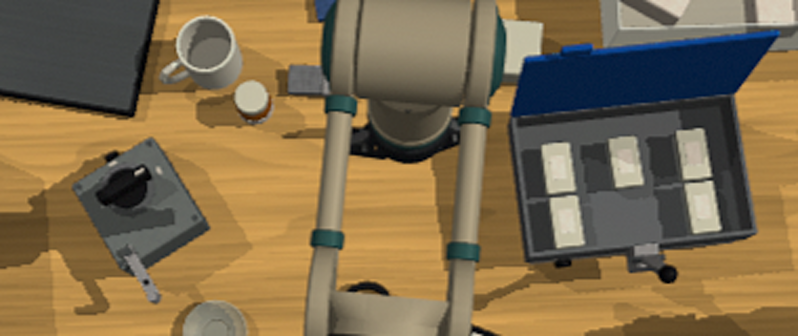

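All five cases lie flat in the carrier, at (556,167), (626,161), (692,153), (566,221) and (702,207). The handle is off and the hasp points straight out, at (140,275). Next I'll go behind the lid.

Call:
{"method": "send_rows", "body": {
  "increments": [
    {"gripper": 1, "linear": [0.01, -0.02, 0.01], "delta_rot": [0, 0, 0]},
    {"gripper": 1, "linear": [0.03, -0.06, 0.015], "delta_rot": [0, 0, 0]},
    {"gripper": 1, "linear": [0.05, -0.1, 0.015], "delta_rot": [0, 0, 0]},
    {"gripper": 1, "linear": [0.07, -0.14, 0.015], "delta_rot": [0, 0, 0]},
    {"gripper": 1, "linear": [0.095, -0.18, 0.015], "delta_rot": [0, 0, 0]},
    {"gripper": 1, "linear": [0.12, -0.22, 0.015], "delta_rot": [0, 0, 0]},
    {"gripper": 1, "linear": [0.145, -0.26, 0.015], "delta_rot": [0, 0, 0]},
    {"gripper": 1, "linear": [0.17, -0.3, 0.015], "delta_rot": [0, 0, 0]}
  ]
}}

```text
clock: 35.15
position: [0.6842, -0.298, 0.3626]
ee_rot: [-0.001, 0.999, 0.04, -0.001]
contact_force: [0.0, -0.6, -0.7]
width: 0.0003
gripper_force: 0.0
```

Call:
{"method": "send_rows", "body": {
  "increments": [
    {"gripper": 1, "linear": [0.0226, -0.043, 0], "delta_rot": [0, 0, 0]},
    {"gripper": 1, "linear": [0.0226, -0.043, 0], "delta_rot": [0, 0, 0]},
    {"gripper": 1, "linear": [0.0226, -0.043, 0], "delta_rot": [0, 0, 0]}
  ]
}}

```text
clock: 35.45
position: [0.7065, -0.3406, 0.36]
ee_rot: [-0.002, 0.999, 0.039, -0.003]
contact_force: [-0.5, 0.2, -0.0]
width: 0.0005
gripper_force: 0.0
```

```bash
python3 - <<'E'
from h import *
s=get_state();print(s["position"],s["qpos"])
o=None
for th in np.r_[1.7:-.05:-.1]:
    x=.099-.14*np.cos(th)+.004*np.sin(th); z=.099+.14*np.sin(th)+.004*np.cos(th)
    W=np.array([.5423+.997*x,-.3511+.0784*x,z])
    if o is None or abs(th-.9)<.01 : print("base",W)
    if o is None: o=W
    print(round(th,1),(W-o).round(4).tolist())
    if abs(th-.9)<.01: o=W
E
```

```text
[ 0.70651124 -0.34057436  0.35999828] [-5.37877649e-01  6.17623130e-01  6.35099108e-01  2.06592741e-04
  1.89516366e+00  9.54633027e-01]
base [ 0.66294187 -0.34161322  0.2373177 ]
1.7 [0.0, 0.0, 0.0]
1.6 [-0.0139, -0.0011, 0.0015]
1.5 [-0.0278, -0.0022, 0.0016]
1.4 [-0.0417, -0.0033, 0.0003]
1.3 [-0.0554, -0.0044, -0.0023]
1.2 [-0.0688, -0.0054, -0.0064]
1.1 [-0.0817, -0.0064, -0.0117]
1.0 [-0.094, -0.0074, -0.0184]
base [ 0.55736259 -0.34991554  0.21115221]
0.9 [-0.1056, -0.0083, -0.0262]
0.8 [-0.0107, -0.0008, -0.0089]
0.7 [-0.0205, -0.0016, -0.0189]
0.6 [-0.0293, -0.0023, -0.0298]
0.5 [-0.0369, -0.0029, -0.0415]
0.4 [-0.0434, -0.0034, -0.0539]
0.3 [-0.0485, -0.0038, -0.067]
0.2 [-0.0524, -0.0041, -0.0804]
0.1 [-0.0548, -0.0043, -0.0942]
-0.0 [-0.0559, -0.0044, -0.1082]
```

Call:
{"method": "send_rows", "body": {
  "increments": [
    {"gripper": 1, "linear": [0, 0, -0.03], "delta_rot": [0, 0, 0]},
    {"gripper": 1, "linear": [0, 0, -0.065], "delta_rot": [0, 0, 0]},
    {"gripper": 1, "linear": [0, 0, -0.1], "delta_rot": [0, 0, 0]},
    {"gripper": 1, "linear": [0, 0, -0.126], "delta_rot": [0, 0, 0]},
    {"gripper": 1, "linear": [0, 0, -0.126], "delta_rot": [0, 0, 0]},
    {"gripper": 1, "linear": [-0.015, -0.001, -0.126], "delta_rot": [0, 0, 0]},
    {"gripper": 1, "linear": [-0.03, -0.002, -0.126], "delta_rot": [0, 0, 0]},
    {"gripper": 1, "linear": [-0.0438, -0.0034, -0.126], "delta_rot": [0, 0, 0]}
  ]
}}

```text
clock: 36.25
position: [0.663, -0.3412, 0.2415]
ee_rot: [0.001, 0.999, 0.041, 0.002]
contact_force: [2.6, 1.9, 3.3]
width: -0.0002
gripper_force: 1.3
```

Call:
{"method": "send_rows", "body": {
  "increments": [
    {"gripper": 1, "linear": [-0.0139, -0.0011, 0.0015], "delta_rot": [0, 0, 0]},
    {"gripper": 1, "linear": [-0.0278, -0.0022, 0.0016], "delta_rot": [0, 0, 0]},
    {"gripper": 1, "linear": [-0.0417, -0.0033, 0.0003], "delta_rot": [0, 0, 0]},
    {"gripper": 1, "linear": [-0.0554, -0.0044, -0.0023], "delta_rot": [0, 0, 0]},
    {"gripper": 1, "linear": [-0.0688, -0.0054, -0.0064], "delta_rot": [0, 0, 0]},
    {"gripper": 1, "linear": [-0.0817, -0.0064, -0.0117], "delta_rot": [0, 0, 0]},
    {"gripper": 1, "linear": [-0.094, -0.0074, -0.0184], "delta_rot": [0, 0, 0]},
    {"gripper": 1, "linear": [-0.1056, -0.0083, -0.0262], "delta_rot": [0, 0, 0]}
  ]
}}

```text
clock: 37.05
position: [0.5583, -0.3495, 0.2156]
ee_rot: [0.001, 0.999, 0.041, 0.003]
contact_force: [2.1, 1.0, 1.0]
width: 0.0002
gripper_force: 0.9
```

Call:
{"method": "send_rows", "body": {
  "increments": [
    {"gripper": 1, "linear": [-0.0107, -0.0008, -0.0089], "delta_rot": [0, 0, 0]},
    {"gripper": 1, "linear": [-0.0205, -0.0016, -0.0189], "delta_rot": [0, 0, 0]},
    {"gripper": 1, "linear": [-0.0293, -0.0023, -0.0298], "delta_rot": [0, 0, 0]},
    {"gripper": 1, "linear": [-0.0369, -0.0029, -0.0415], "delta_rot": [0, 0, 0]},
    {"gripper": 1, "linear": [-0.0434, -0.0034, -0.0539], "delta_rot": [0, 0, 0]},
    {"gripper": 1, "linear": [-0.0485, -0.0038, -0.067], "delta_rot": [0, 0, 0]},
    {"gripper": 1, "linear": [-0.0524, -0.0041, -0.0804], "delta_rot": [0, 0, 0]},
    {"gripper": 1, "linear": [-0.0535, -0.0042, -0.09], "delta_rot": [0, 0, 0]}
  ]
}}

```text
clock: 37.85
position: [0.5039, -0.3545, 0.1242]
ee_rot: [0.001, 0.999, 0.041, 0.001]
contact_force: [0.2, 1.2, 1.6]
width: 0.0001
gripper_force: 0.7
```

Call:
{"method": "send_rows", "body": {
  "increments": [
    {"gripper": 1, "linear": [0, 0, -0.006], "delta_rot": [0, 0, 0]},
    {"gripper": 1, "linear": [0, 0, -0.012], "delta_rot": [0, 0, 0]},
    {"gripper": 1, "linear": [0, 0, -0.018], "delta_rot": [0, 0, 0]},
    {"gripper": 1, "linear": [0, 0, -0.018], "delta_rot": [0, 0, 0]}
  ]
}}

```text
clock: 38.25
position: [0.5041, -0.3544, 0.1035]
ee_rot: [-0.0, 0.999, 0.04, -0.0]
contact_force: [-0.1, 0.7, -0.3]
width: -0.0001
gripper_force: 0.0
```

Call:
{"method": "send_rows", "body": {
  "increments": [
    {"gripper": 1, "linear": [0, 0, -0.002], "delta_rot": [0, 0, 0]},
    {"gripper": 1, "linear": [0, 0, -0.003], "delta_rot": [0, 0, 0]},
    {"gripper": 1, "linear": [0, 0, -0.003], "delta_rot": [0, 0, 0]}
  ]
}}

```text
clock: 38.55
position: [0.5043, -0.3547, 0.1029]
ee_rot: [0.0, 0.999, 0.04, 0.001]
contact_force: [-1.7, 2.3, 9.2]
width: 0.0002
gripper_force: 4.4
```

```bash
python3 - <<'E'
from h import *
s=get_state();print(s["position"],s["contact_force"])
p,c=cam("scene"); cv2.imwrite("pics/s9.png",cv2.resize(p[180:330,60:260],None,fx=4,fy=4,interpolation=2))
E
```

```text
[ 0.50434731 -0.35466513  0.10294687] [-1.70872121  2.2557569   9.23862219]
```

View pics/s9.png

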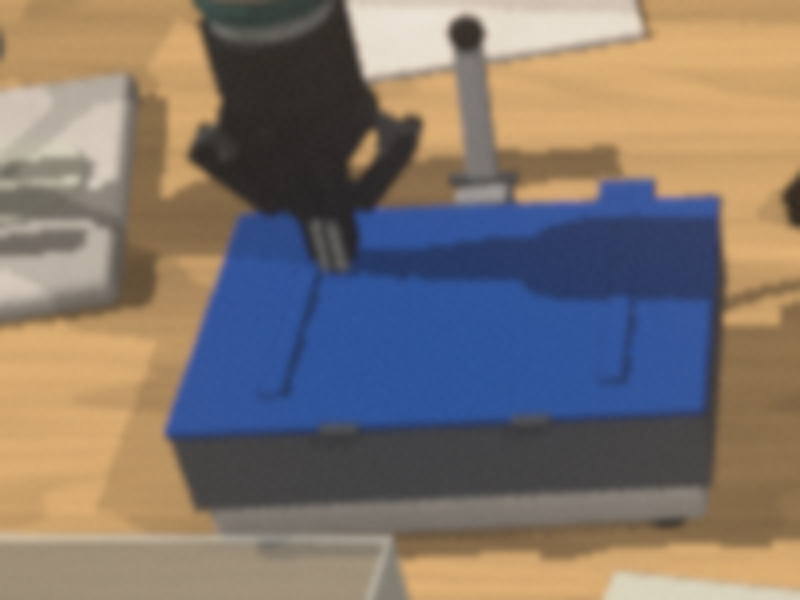

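The lid lies flat on the rim: the tip is at z = 0.103, the lid's top, with 9 N of contact. The clamp is still up, its ball at (466,33).

Call:
{"method": "send_rows", "body": {
  "increments": [
    {"gripper": 1, "linear": [0, 0, -0.002], "delta_rot": [0, 0, 0]},
    {"gripper": 1, "linear": [0, 0, -0.002], "delta_rot": [0, 0, 0]},
    {"gripper": 1, "linear": [0, 0, 0.03], "delta_rot": [0, 0, 0]},
    {"gripper": 1, "linear": [0, 0, 0.07], "delta_rot": [0, 0, 0]},
    {"gripper": 1, "linear": [0, 0, 0.11], "delta_rot": [0, 0, 0]},
    {"gripper": 1, "linear": [0, 0, 0.15], "delta_rot": [0, 0, 0]},
    {"gripper": 1, "linear": [0, 0, 0.17], "delta_rot": [0, 0, 0]},
    {"gripper": 1, "linear": [0, 0, 0.17], "delta_rot": [0, 0, 0]}
  ]
}}

```text
clock: 39.4
position: [0.5057, -0.3559, 0.2754]
ee_rot: [0.003, 0.999, 0.04, 0.003]
contact_force: [-0.5, -0.6, -0.4]
width: -0.0
gripper_force: 0.0
```

Call:
{"method": "send_rows", "body": {
  "increments": [
    {"gripper": 1, "linear": [-0.03, 0.013, 0], "delta_rot": [0, 0, 0]},
    {"gripper": 1, "linear": [-0.07, 0.03, 0], "delta_rot": [0, 0, 0]},
    {"gripper": 1, "linear": [-0.11, 0.048, 0], "delta_rot": [0, 0, 0]},
    {"gripper": 1, "linear": [-0.142, 0.064, 0], "delta_rot": [0, 0, 0]},
    {"gripper": 1, "linear": [-0.142, 0.064, -0.02], "delta_rot": [0, 0, 0]},
    {"gripper": 1, "linear": [-0.142, 0.064, -0.06], "delta_rot": [0, 0, 0]},
    {"gripper": 1, "linear": [-0.142, 0.064, -0.1], "delta_rot": [0, 0, 0]},
    {"gripper": 1, "linear": [-0.142, 0.064, -0.1], "delta_rot": [0, 0, 0]}
  ]
}}

```text
clock: 40.2
position: [0.3583, -0.2867, 0.1656]
ee_rot: [-0.005, 0.999, 0.04, -0.004]
contact_force: [-0.8, 0.4, -0.3]
width: 0.0001
gripper_force: 0.0
```

```bash
python3 - <<'E'
from h import *
s=get_state();print(s["position"],s["contact_force"])
o=np.array([.3619,-.2901,.1702])
for i,a in enumerate(np.r_[-.4:1.61:.125]):
    x=-.108+.07*np.sin(a)-.013*np.cos(a); z=.108+.07*np.cos(a)+.004*np.sin(a)
    W=np.array([.5364+.997*x,-.2763+.0784*x,z-.002])
    print(round(a,2),(W-o).round(4).tolist())
    if i in(7,): o=W
E
```

```text
[ 0.35825506 -0.28665915  0.16564458] [-0.84958634  0.44037214 -0.25463195]
-0.4 [0.0277, 0.0023, -0.0013]
-0.28 [0.0354, 0.0029, 0.0021]
-0.15 [0.0436, 0.0035, 0.0044]
-0.03 [0.0521, 0.0042, 0.0057]
0.1 [0.0609, 0.0049, 0.0058]
0.22 [0.0698, 0.0056, 0.0049]
0.35 [0.0786, 0.0063, 0.0029]
0.48 [0.0872, 0.0069, -0.0001]
0.6 [0.0083, 0.0007, -0.004]
0.72 [0.0162, 0.0013, -0.009]
0.85 [0.0235, 0.0018, -0.0149]
0.98 [0.0301, 0.0024, -0.0215]
1.1 [0.0359, 0.0028, -0.0288]
1.23 [0.0409, 0.0032, -0.0366]
1.35 [0.0449, 0.0035, -0.0448]
1.48 [0.0478, 0.0038, -0.0534]
1.6 [0.0497, 0.0039, -0.0621]
```

Call:
{"method": "send_rows", "body": {
  "increments": [
    {"gripper": 1, "linear": [0.015, 0.001, 0.0], "delta_rot": [0, 0, 0]},
    {"gripper": 1, "linear": [0.0277, 0.0023, 0.0], "delta_rot": [0, 0, 0]},
    {"gripper": 1, "linear": [0.04, 0.0032, 0.003], "delta_rot": [0, 0, 0]},
    {"gripper": 1, "linear": [0.0521, 0.0042, 0.0057], "delta_rot": [0, 0, 0]},
    {"gripper": 1, "linear": [0.0609, 0.0049, 0.0058], "delta_rot": [0, 0, 0]},
    {"gripper": 1, "linear": [0.0698, 0.0056, 0.0049], "delta_rot": [0, 0, 0]},
    {"gripper": 1, "linear": [0.0786, 0.0063, 0.0029], "delta_rot": [0, 0, 0]},
    {"gripper": 1, "linear": [0.0872, 0.0069, 0.0], "delta_rot": [0, 0, 0]}
  ]
}}

```text
clock: 41.0
position: [0.4499, -0.2836, 0.1711]
ee_rot: [0.0, 0.999, 0.04, 0.0]
contact_force: [-1.2, -1.1, 0.8]
width: -0.0002
gripper_force: 0.8
```

Call:
{"method": "send_rows", "body": {
  "increments": [
    {"gripper": 1, "linear": [0.0083, 0.0007, -0.004], "delta_rot": [0, 0, 0]},
    {"gripper": 1, "linear": [0.0162, 0.0013, -0.009], "delta_rot": [0, 0, 0]},
    {"gripper": 1, "linear": [0.0235, 0.0018, -0.0149], "delta_rot": [0, 0, 0]},
    {"gripper": 1, "linear": [0.0301, 0.0024, -0.0215], "delta_rot": [0, 0, 0]},
    {"gripper": 1, "linear": [0.0359, 0.0028, -0.0288], "delta_rot": [0, 0, 0]},
    {"gripper": 1, "linear": [0.0409, 0.0032, -0.0366], "delta_rot": [0, 0, 0]},
    {"gripper": 1, "linear": [0.0449, 0.0035, -0.0448], "delta_rot": [0, 0, 0]},
    {"gripper": 1, "linear": [0.0478, 0.0038, -0.0534], "delta_rot": [0, 0, 0]}
  ]
}}

```text
clock: 41.8
position: [0.4974, -0.2799, 0.1171]
ee_rot: [0.0, 0.999, 0.04, 0.0]
contact_force: [-1.0, -0.5, 1.9]
width: 0.0004
gripper_force: 0.6
```

Call:
{"method": "send_rows", "body": {
  "increments": [
    {"gripper": 1, "linear": [0, 0, -0.004], "delta_rot": [0, 0, 0]},
    {"gripper": 1, "linear": [0, 0, -0.008], "delta_rot": [0, 0, 0]},
    {"gripper": 1, "linear": [0, 0, -0.008], "delta_rot": [0, 0, 0]}
  ]
}}

```text
clock: 42.1
position: [0.4976, -0.2799, 0.1119]
ee_rot: [0.0, 0.999, 0.04, 0.001]
contact_force: [-2.2, 2.5, 12.4]
width: -0.0
gripper_force: 5.9
```

Call:
{"method": "send_rows", "body": {
  "increments": [
    {"gripper": 1, "linear": [0, 0, -0.002], "delta_rot": [0, 0, 0]},
    {"gripper": 1, "linear": [0, 0, -0.003], "delta_rot": [0, 0, 0]},
    {"gripper": 1, "linear": [0, 0, -0.003], "delta_rot": [0, 0, 0]}
  ]
}}

```text
clock: 42.4
position: [0.4977, -0.2799, 0.1116]
ee_rot: [0.001, 0.999, 0.04, 0.002]
contact_force: [-5.8, 3.9, 26.0]
width: -0.0
gripper_force: 12.9
```

Call:
{"method": "send_rows", "body": {
  "increments": [
    {"gripper": 1, "linear": [0, 0, 0.03], "delta_rot": [0, 0, 0]},
    {"gripper": 1, "linear": [0, 0, 0.07], "delta_rot": [0, 0, 0]},
    {"gripper": 1, "linear": [0, 0, 0.11], "delta_rot": [0, 0, 0]},
    {"gripper": 1, "linear": [0, 0, 0.15], "delta_rot": [0, 0, 0]},
    {"gripper": 1, "linear": [-0.04, 0, 0.17], "delta_rot": [0, 0, 0]},
    {"gripper": 1, "linear": [-0.085, 0, 0.18], "delta_rot": [0, 0, 0]},
    {"gripper": 1, "linear": [-0.13, 0, 0.18], "delta_rot": [0, 0, 0]},
    {"gripper": 1, "linear": [-0.175, 0, 0.18], "delta_rot": [0, 0, 0]}
  ]
}}

```text
clock: 43.2
position: [0.3205, -0.2798, 0.2871]
ee_rot: [0.001, 0.999, 0.041, 0.0]
contact_force: [-0.8, -1.1, -0.1]
width: 0.0002
gripper_force: 0.0
```

Call:
{"method": "send_rows", "body": {
  "increments": [
    {"gripper": 1, "linear": [-0.02, -0.04, 0], "delta_rot": [0, 0, 0]},
    {"gripper": 1, "linear": [-0.04, -0.08, 0], "delta_rot": [0, 0, 0]},
    {"gripper": 1, "linear": [-0.06, -0.12, 0], "delta_rot": [0, 0, 0]},
    {"gripper": 1, "linear": [-0.08, -0.16, 0], "delta_rot": [0, 0, 0]},
    {"gripper": 1, "linear": [-0.1, -0.2, 0], "delta_rot": [0, 0, 0]},
    {"gripper": 1, "linear": [-0.11, -0.23, 0], "delta_rot": [0, 0, 0]},
    {"gripper": 1, "linear": [-0.11, -0.23, 0], "delta_rot": [0, 0, 0]}
  ]
}}

```text
clock: 43.9
position: [0.2101, -0.514, 0.2857]
ee_rot: [0.001, 0.999, 0.038, -0.0]
contact_force: [-0.2, 0.0, 0.2]
width: -0.0
gripper_force: 0.0
```

```bash
python3 - <<'E'
from h import *
s=get_state();print(s["position"],s["contact_force"],s["clock"])
p,c=cam("top"); cv2.imwrite("pics/f1.png",cv2.resize(p[140:330,150:540],None,fx=2,fy=2,interpolation=2))
p,c=cam("scene"); cv2.imwrite("pics/f2.png",cv2.resize(p[190:320,70:500],None,fx=1.85,fy=1.85,interpolation=2))
E
```

```text
[ 0.21006089 -0.51395808  0.28574208] [-0.24587706  0.04726402  0.16657991] 43.9
```

View pics/f1.png

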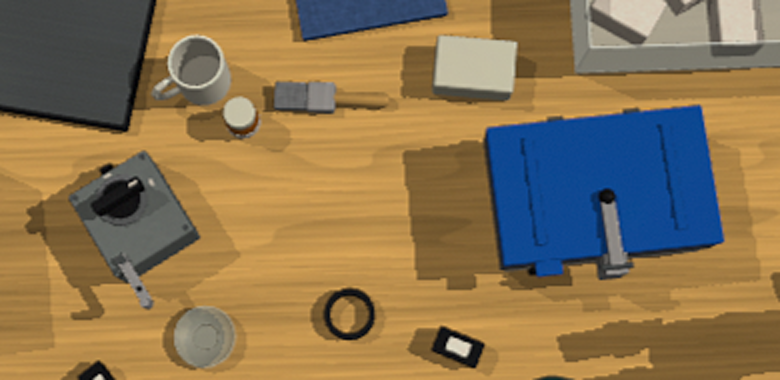

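View pics/f2.png

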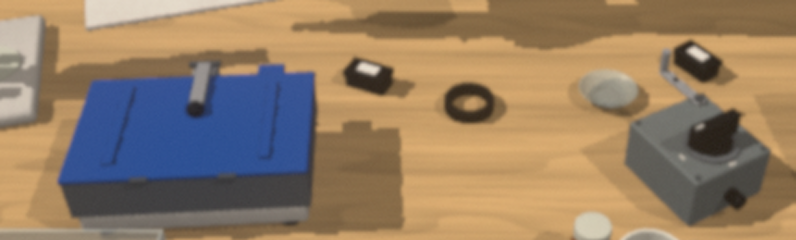

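The final views show the lid flat, the clamp lying over it with its ball at (607,196), the handle off, the hasp out at (135,285), and the bystanders where they were. Handing in.

```bash
python3 -c "
from rig import sign_off
print(sign_off())"
```

```text
the job is handed in; nothing more can be done
None
```

I handed the job in at about 44 s of robot time: isolator off, hasp out, all five cases flat in the carrier, lid shut, clamp down to its stop, and the final pictures show nothing else on the bench disturbed.

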